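# Turn the coil boards, load the coils and crank the generator

### The job

Set up the electromagnet bench: turn both coil boards over, tipping them up against the sloping stop rail, so that they lie flat on the bench with the steel core upwards, and slide every coil that is there down over a core (either core, at most two on one). Only then crank the hand generator clockwise, seen from above, through at least two full turns, and leave the meter, the bulb holder and the mug where they are.

Things in the scene. Friction and masses are not known exactly. Their poses are not given: they have to be found in the camera images.
- rail_foot (a point): Middle of the foot line, on the bench, of a fixed aluminium stop rail 360 mm long. Level frame, z up: x points away from the robot, square to the rail; y along the rail. The flat face rises from this line, leaning back (to +x) 25 degrees from upright; its top edge is 60 mm high and 28 mm behind the foot line. A board stood on end against it leans there at 45 to 65 degrees.
- crank_axis (a point): On the upright axis of the hand generator's crank, on top of the grey generator box (115 x 100 mm, 80 mm high), 86 mm above the bench. The generator is fixed to the rail's station: always 105 mm in front (-x) and 300 mm to the -y side of rail_foot, in rail_foot's frame.
- crank_grip (a point): On the centre line of the crank's round upright wooden handle (20 mm diameter), 55 mm out from the crank axis and 34 mm above crank_axis. The handle is fixed to the crank arm; it stands free from 10 to 56 mm above crank_axis, the flat 22 mm wide steel arm lying below.
- crank (a joint): Crank angle in rad, growing clockwise seen from above; starts between 0 and 1. It turns stiffly (about 2 N at the handle), stays where it is left, and is stopped at -0.3, so it cannot be turned backwards; forwards it turns without end.
- board1: Plywood coil board, 130 (x) by 62 (y) by 10 mm thick, 0.25 kg. Origin: centre of its plain back face; z points out of the working face, which carries a steel core and four pillars: down at the start, when the board stands on its pillars with its back 44 mm above the bench; up when it is right, its back on the bench. It can be gripped across its 62 mm width.
- board1_core (a point): Foot of the steel core (20 mm diameter, 33 mm tall) of board1, in the middle of the working face, 10 mm from the back; axes as the board's. Four brass terminal pillars (9 mm diameter, 34 mm tall) stand on the same face at x = +-55, y = +-22 mm from here.
- board2: Plywood coil board, 130 (x) by 62 (y) by 10 mm thick, 0.25 kg. Origin: centre of its plain back face; z points out of the working face, which carries a steel core and four pillars: down at the start, when the board stands on its pillars with its back 44 mm above the bench; up when it is right, its back on the bench. It can be gripped across its 62 mm width.
- board2_core (a point): Foot of the steel core (20 mm diameter, 33 mm tall) of board2, in the middle of the working face, 10 mm from the back; axes as the board's. Four brass terminal pillars (9 mm diameter, 34 mm tall) stand on the same face at x = +-55, y = +-22 mm from here.
- coil1_mid (a point): Centre of a coil: a ring 56 mm outside diameter, 27 mm bore, 18 mm high, copper with white flanges, 0.12 kg; z is the axis of the bore; either way up will do. Lies flat on the bench at the start. Two to four coils are there; an absent coil reads None. A core takes at most two coils, one on top of the other.
- coil2_mid (a point): Centre of a coil: a ring 56 mm outside diameter, 27 mm bore, 18 mm high, copper with white flanges, 0.12 kg; z is the axis of the bore; either way up will do. Lies flat on the bench at the start. Two to four coils are there; an absent coil reads None. A core takes at most two coils, one on top of the other.
- coil3_mid (a point): Centre of a coil: a ring 56 mm outside diameter, 27 mm bore, 18 mm high, copper with white flanges, 0.12 kg; z is the axis of the bore; either way up will do. Lies flat on the bench at the start. Two to four coils are there; an absent coil reads None. A core takes at most two coils, one on top of the other.
- coil4_mid (a point): Centre of a coil: a ring 56 mm outside diameter, 27 mm bore, 18 mm high, copper with white flanges, 0.12 kg; z is the axis of the bore; either way up will do. Lies flat on the bench at the start. Two to four coils are there; an absent coil reads None. A core takes at most two coils, one on top of the other.
- meter: Hand-held meter, 140 x 72 x 30 mm, lying on the bench; origin under its centre. Leave it alone.
- bulb_holder: Round black bulb holder, 68 mm diameter, 51 mm high, origin under its centre. Leave it alone.
- mug: Blue mug, 76 mm diameter, 90 mm high, origin under its centre. Leave it alone.
Not all that is in view belongs to the job. What is shaped like the part that bears coil3_mid but black or purple is not meant.

How it is judged:
By the outcome, as a careful person would: the job done as asked, in the order asked, and still so for the second after the job is handed in, with the robot touching nothing.
Of coil1, coil2, coil3, coil4 only 2 to 4 are there at a start; the rules pass over those that are not, and their reading is None.
At some moment in a run one of board1, board2, coil1, coil2, coil3, coil4 may be knocked a few centimetres aside while the robot is not near it.
Once in a run the grip may slacken for a moment while it holds something.
It also fails if it takes over 210 s, if anything falls off the work surface, if the arm or the gripper's body presses on something with over 40 N, if the wrist force passes 120 N, or if a joint passes its speed limit or range.

### The arm

A 7-joint arm with a two-finger parallel gripper is mounted at the origin on the work surface. World frame = base frame: x ahead of the robot, y to its left, z up, the work surface at z = 0. Lengths are in m, angles in rad, forces in N, time in s.
With the tool pointing down it reaches from about 0.35 to 0.9 m from the base axis. Payload 8.1 kg.
Tool frame: the origin (TCP) lies midway between the tips of the shut fingers; the grasp point (between the pads) lies 19 mm behind it (arm.hold_point_z is the distance from the TCP to the grasp point, in m); z points along the fingers, y is the direction in which the jaws open and shut (so a half turn about z gives the same grasp; the last joint's range is limited). The gripper opens to 92 mm and grips with 3 to 60 N. Pads are 19 mm wide; open, the fingers measure 130 mm over their backs; the gripper's body (75 mm by 190 mm) begins 47 mm behind the grasp point.
Start: joints at [-1.277, 0.434, 0.025, 1.573, -0.012, 1.134, -0.075], TCP at [0.242, 0.576, 0.196] pointing down, gripper open.
Joint ranges: [-2.62, 2.62], [-0.44, 2.09], [-1.27, 1.32], [0.08, 2.57], [-1.32, 4.46], [0.12, 2], [-2.74, 2.74]. Speed limits (rad/s): [2.22, 2.22, 3.01, 3.01, 3.14, 3.14, 3.14].

### API

Orientations are given as a rotation vector (axis times angle).
In Python, from cell import arm gives the robot as it stands.
- The arm moves only by the shell command python3 -m pendant 'ROWS' [FORCE]. ROWS is JSON, a list of rows, each a list of 3 entries, a list of its own where there are three numbers: the shift along the tool's x, y, z in m, then the turn, a rotation vector about the tool's x, y, z in degrees, then the finger opening in m, from 0 to 0.0918. A call has 1 to 10 rows; each row shifts and turns the commanded pose from where the row before left it, along the tool's axes as they then stand; what a row does not reach is not made up. A row lasts 1/8 s, in which the tool goes at most 62.5 mm and 10.7 degrees, less where a joint would pass 70% of its speed; a pose out of reach is approached as far as the arm can. A call with a gripper value outside its range is refused whole. The fingers move at their own pace and stop on an object; FORCE is the grip in N (left out, the last holds). Time passes only in rows, so rows that do not move let the fingers close. It gives the time, the measured TCP pose, the force and the opening at its end, in the units of the state.
- arm.observe(): the state, without advancing time (a new reading comes with each control period).
- arm.get_image(name): name is "scene" or "top" or "wrist"; returns (picture, depth): 420x560x3 uint8, red, green, blue; 420x560 float32, m along the optical axis (not along the pixel's ray), 0 where there is no reading.
- arm.camera_params(name): a dict with "fovy" (degrees; the focal length in pixels is half the picture's height over the tangent of half this angle, whatever the lens; pixels are square), "cx", "cy" (the principal point, pixels), "k1" (the pictures are not rectified: a ray, as slopes to the right and down, at radius r is drawn at 1 + k1 r^2 times it, then the intrinsics apply), "rvec" (rotation vector, rad) and "tvec" (3), from world to camera coordinates, as OpenCV has them; the wrist camera has in their place "mount" (4x4, takes a point from camera to tool coordinates, whose origin is the TCP and whose axes are the flange's). Camera axes: x right, y down, z forward; pixel columns grow to the right and rows downward; lengths in m; the calibration is good to about 2 mm. A picture is of the moment at which its call begins: read the wrist's pose just before it. camera_params takes no time and is no camera call.
- arm.sign_off(): hands the job in, once; it reports no verdict.
Trained networks look in the newest picture that a camera, given by its name, has taken for a name from the list of things; names that differ only in an ending like _2 or _b are one class to them, and where a whole thing is asked for, a point or a joint stands for the part that bears it (a point fixed in the world has none). Each returns a list of dicts, best first, with "conf" (0 to 1); they miss things now and then, are a little off and sometimes report something else, mostly with a low value. They report only what shows in the picture. A call takes as long as a camera call. They do not tell look-alikes from the thing itself.
- arm.look_for(camera, label): "rect" ([centre column, centre row, width, height] in pixels, round what is visible of it).
- arm.masks_of(camera, label): "pixels" (420x560 bool, what is visible of it) and "rect" ([centre column, centre row, width, height] in pixels, round what is visible of it).
The state is a dict: "clock": time; "joints": joint angles; "dq": joint speeds; "joint_efforts": joint torques, N m; "position": TCP position; "ee_rot": TCP orientation; "force": force on the tool from outside, world axes, zero at the start; "ft_torque": the same for the moment, N m; "width": opening from 0.0 (shut) to 1.0 (fully open).
Only numpy, scipy, OpenCV 4.12 (cv2) and the standard library are available. Lean on these libraries where they do the work, as an engineer would, in place of code of your own. Each camera call takes 0.05 s, during which the arm holds its last target.

## Working session

There is one attempt and no reset: what is moved stays moved. The work goes in short steps, Python scripts to look and compute and a shell command to move; the robot and the scene stay as the last step left them, time stands still between calls to the robot, and variables do not carry over. Pictures are saved under pics/ and viewed, and the job is handed in when it is done.

```bash
ls -la; mkdir -p pics; python3 - <<'E'
from cell import arm
import cv2
s=arm.observe(); print(s)
for n in ["scene","top","wrist"]:
    p,d=arm.get_image(n); cv2.imwrite(f"pics/a_{n}.png",p[:,:,::-1]); print(n,arm.camera_params(n))
E
```

```text
total 12
drwxr-xr-x  3 agent agent 4096 Dec  7 14:40 .
drwxr-xr-x 23 root  root  4096 Dec  7 14:40 ..
drwxr-xr-x  2 agent agent 4096 Dec  7 14:40 pics
{'clock': 0.0, 'joints': array([-1.27657493,  0.43525518,  0.02498882,  1.57409061, -0.01159404,
        1.13403108, -0.0751277 ]), 'dq': array([-0.00087825,  0.00056078, -0.00255474, -0.00041853,  0.00118083,
        0.00076121,  0.00167788]), 'joint_efforts': array([-1.39799700e-03, -6.67866755e+01,  9.84391160e-01, -3.14473557e+01,
       -6.05462515e-02,  4.29730152e-02,  1.80437232e-04]), 'position': array([0.24140286, 0.5758772 , 0.19522773]), 'ee_rot': array([-6.19379654e-01, -3.07976235e+00,  2.56187140e-03]), 'force': array([-0.21445762,  0.34317669, -0.34143413]), 'ft_torque': array([ 0.00741736, -0.05676138, -0.00062409]), 'width': 0.9984076612841354}
scene {'fovy': 43.577805807908646, 'cx': 289.70748730602173, 'cy': 210.01176003151429, 'k1': -0.1656205530662201, 'rvec': array([ 2.44748496,  0.90690759, -0.24933108]), 'tvec': array([-0.36332743, -0.2180007 ,  1.85910777])}
top {'fovy': 56.534366351383035, 'cx': 279.2292453549177, 'cy': 209.14909836081733, 'k1': -0.025492528885696062, 'rvec': array([ 2.18244603, -2.17894915,  0.09058329]), 'tvec': array([8.44883189e-04, 4.79582250e-01, 9.82375065e-01])}
wrist {'fovy': 64.77355645152167, 'cx': 276.525815979652, 'cy': 208.50182829879017, 'k1': -0.06440264571215223, 'mount': array([[-1.78000639e-03, -9.60444523e-01, -2.78465707e-01,
         7.43272562e-02],
       [ 9.99998411e-01, -1.68274920e-03, -5.88281818e-04,
        -1.03714645e-03],
       [ 9.64241056e-05, -2.78466312e-01,  9.60445992e-01,
        -1.87193634e-01],
       [ 0.00000000e+00,  0.00000000e+00,  0.00000000e+00,
         1.00000000e+00]])}
```

View pics/a_top.png

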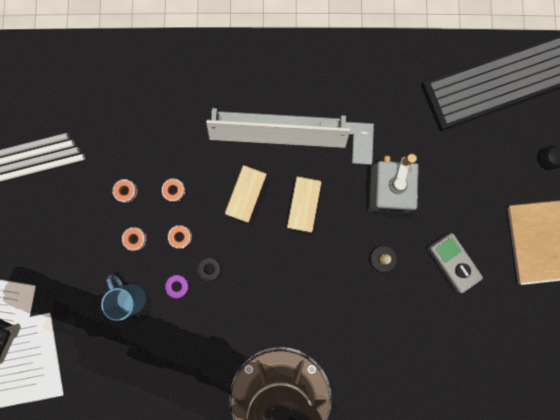

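View pics/a_scene.png

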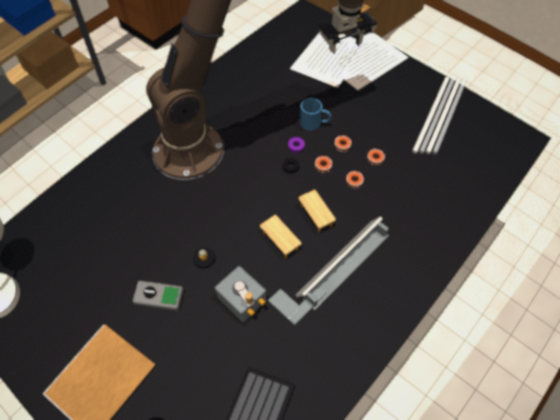

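The top view shows four copper coils (124,190), (173,189), (133,239) and (179,237), with black and purple decoys at (209,269) and (176,287). The boards are at (246,194) and (305,205), the rail face at y≈130 px, and the generator at (397,185).

```bash
cat > h.py <<'E'
import numpy as np, cv2
from cell import arm
from scipy.spatial.transform import Rotation as R
np.set_printoptions(precision=4,suppress=True)
def cam(n):
    c=arm.camera_params(n); f=210/np.tan(np.radians(c['fovy'])/2)
    K=np.array([[f,0,c['cx']],[0,f,c['cy']],[0,0,1]]); D=np.array([c['k1'],0,0,0,0.])
    if n=='wrist':
        s=arm.observe(); T=np.eye(4); T[:3,:3]=R.from_rotvec(s['ee_rot']).as_matrix(); T[:3,3]=s['position']
        T=T@c['mount']
    else:
        T=np.eye(4); T[:3,:3]=R.from_rotvec(c['rvec']).as_matrix(); T[:3,3]=c['tvec']; T=np.linalg.inv(T)
    return K,D,T
def take(n,save=None):
    c=cam(n); p,d=arm.get_image(n)
    if save: cv2.imwrite(f'pics/{save}.png',p[:,:,::-1])
    return p,d,c
def rays(px,c):
    K,D,T=c
    u=cv2.undistortPoints(np.asarray(px,float).reshape(-1,1,2),K,D).reshape(-1,2)
    return np.c_[u,np.ones(len(u))]
def at_depth(px,z,c):
    r=rays(px,c)*np.asarray(z).reshape(-1,1); T=c[2]; return r@T[:3,:3].T+T[:3,3]
def at_z(px,z,c):
    T=c[2]; r=rays(px,c)@T[:3,:3].T; return T[:3,3]+r*((z-T[2,3])/r[:,2:3])
def proj(P,c):
    K,D,T=c; Ti=np.linalg.inv(T)
    return cv2.projectPoints(np.asarray(P,float).reshape(-1,1,3),cv2.Rodrigues(Ti[:3,:3])[0],Ti[:3,3],K,D)[0].reshape(-1,2)
def cloud(d,c):
    v,u=np.mgrid[0:420,0:560]; px=np.c_[u.ravel(),v.ravel()]
    return at_depth(px,d.ravel(),c).reshape(420,560,3)
def tool():
    s=arm.observe(); M=R.from_rotvec(s['ee_rot']).as_matrix()
    return s,M
def need(target,tz=None,yaw=None):
    """shift in tool axes to bring TCP to target"""
    s,M=tool(); return M.T@(np.asarray(target)-s['position'])
E
python3 - <<'E'
from h import *
p,d,c=take('top')
P=cloud(d,c)
for lab in ['coil1_mid','board1','mug','meter','bulb_holder','crank_grip','crank']:
    for m in arm.masks_of('top',lab)[:7]:
        k=m['pixels']&(d>0); q=P[k]
        uv=np.argwhere(k)[:,::-1]
        col=p[k].mean(0)
        z=np.percentile(q[:,2],85)
        sel=q[abs(q[:,2]-z)<.006]
        hull=cv2.minAreaRect((sel[:,:2]*1000).astype(np.float32))
        print(lab,round(m['conf'],2),k.sum(),'ztop',z.round(4),'med',np.median(sel,0),'rect',np.round(hull[0],1),np.round(hull[1],1),round(hull[2],1),col.round())
E
```

```text
coil1_mid 0.66 351 ztop 0.0181 med [0.5278 0.4044 0.0165] rect [527.8 404.7] [55.  53.1] 0.9 [196. 139. 112.]
board1 0.84 1303 ztop 0.045 med [ 0.4905 -0.0605  0.0431] rect [490.3 -61.1] [ 62.  130.1] 79.4 [225. 205. 160.]
board1 0.71 1219 ztop 0.0449 med [0.5157 0.0858 0.0431] rect [516.4  86.2] [ 61.6 128.7] 70.3 [228. 208. 162.]
mug 0.74 1313 ztop 0.0837 med [0.2509 0.3919 0.0863] rect [250.1 383.1] [77.1 75.9] 75.6 [64. 86. 99.]
meter 0.58 1627 ztop 0.033 med [ 0.3479 -0.4449  0.0303] rect [ 345.5 -446.7] [137.9  71.6] 33.4 [131. 141. 126.]
bulb_holder 0.55 470 ztop 0.0276 med [ 0.3532 -0.257   0.0308] rect [ 351.6 -259. ] [22.6  8.7] 5.9 [84. 78. 71.]
crank_grip 0.87 413 ztop 0.1375 med [ 0.5871 -0.2989  0.1405] rect [ 587.7 -299.7] [17.8 19.5] 2.7 [190. 179. 164.]
crank 0.93 345 ztop 0.1336 med [ 0.5838 -0.293   0.1357] rect [ 586.1 -295.5] [11.6 15.2] 80.5 [194. 183. 168.]
```

```bash
python3 - <<'E'
from h import *
p,d,c=take('top')
P=cloud(d,c)
hsv=cv2.cvtColor(p,cv2.COLOR_RGB2HSV)
m=((hsv[...,0]<15)&(hsv[...,1]>120)&(hsv[...,2]>120)).astype(np.uint8)
n,l,st,ce=cv2.connectedComponentsWithStats(m)
for i in range(1,n):
    if st[i,4]>60 and ce[i][0]<230:
        print(ce[i],st[i,4],at_z(ce[i],.018,c)[0], 'medz',np.median(P[l==i][:,2]))
# rail
sub=np.zeros((420,560),bool); sub[105:150,200:355]=1
q=P[sub]; 
for z0 in (.005,.015,.025,.035,.045,.055):
    s=q[(abs(q[:,2]-z0)<.004)&(q[:,0]<.69)]
    print(z0,len(s), np.polyfit(s[:,1],s[:,0],1) if len(s)>5 else '')
s=q[(q[:,2]>.008)&(q[:,2]<.056)]
# ransac plane x = a y + b z + c
A=np.c_[s[:,1],s[:,2],np.ones(len(s))]; w=np.ones(len(s),bool)
for _ in range(10):
    k=np.linalg.lstsq(A[w],s[w,0],rcond=None)[0]; r=A@k-s[:,0]; w=abs(r)<.006
print('plane x=a y+b z+c',k,w.sum(),'tan25',np.tan(np.radians(25)),'y range',np.percentile(s[w,1],[0,1,99,100]))
E
```

```text
[172.1005 189.3719] 199 [0.5305 0.2785 0.018 ] medz 0.016598414541015627
[123.25   190.1735] 196 [0.5283 0.4054 0.018 ] medz 0.016541923316435225
[178.4478 236.3184] 201 [0.4095 0.2593 0.018 ] medz 0.016910488052740424
[132.6281 238.2462] 199 [0.4043 0.377  0.018 ] medz 0.016701864128487953
0.005 453 [0.0202 0.6565]
0.015 310 [0.0429 0.6644]
0.025 304 [0.0575 0.6684]
0.035 323 [0.0577 0.6731]
0.045 332 [0.0552 0.6778]
0.055 433 [0.0438 0.6837]
plane x=a y+b z+c [0.0578 0.4728 0.6565] 1919 tan25 0.4663076581549986 y range [-0.195  -0.1711  0.1826  0.1868]
```

```bash
python3 -m pendant 'x' ; python3 -m pendant --help
```

```text
invalid input: not JSON, or not a number
invalid input: not JSON, or not a number
```

```bash
cat >> h.py <<'E'
def down(yaw):  # tool pointing down, tool x at azimuth yaw (deg)
    a=np.radians(yaw); x=np.array([np.cos(a),np.sin(a),0]); z=np.array([0,0,-1.]); return np.c_[x,np.cross(z,x),z]
def plan(pos,M1,n,from_=None):
    """per-row shifts (mm) & turns (deg) from the present pose; shift first then turn"""
    s,M0=tool() if from_ is None else ({'position':from_[0]},from_[1])
    p0=np.array(s['position']); rv=R.from_matrix(M0.T@M1).as_rotvec()
    print('shift total',(M0.T@(np.asarray(pos)-p0)*1000).round(1),'turn total',np.degrees(rv).round(1))
    M=M0
    for i in range(n):
        sh=M.T@(np.asarray(pos)-p0)/n*1000; print(sh.round(1),np.degrees(rv/n).round(2)); M=M@R.from_rotvec(rv/n).as_matrix()
def where():
    s,M=tool(); print('t',round(s['clock'],2),'pos',s['position'],'xaz',round(np.degrees(np.arctan2(M[1,0],M[0,0])),2),'z',M[:,2],'F',s['force'],'w mm',round(s['width']*91.8,1),'q',s['joints'])
E
python3 - <<'E'
from h import *
where()
plan([.438,-.0513,.15],down(169.4),10)
E
```

```text
t 0.6 pos [0.2416 0.5764 0.1961] xaz 157.26 z [ 0.      0.0001 -1.    ] F [0.0916 0.5135 0.085 ] w mm 92.0 q [-1.2766  0.4345  0.025   1.5732 -0.0116  1.134  -0.0751]
shift total [-423.8 -503.    46. ] turn total [  0.   -0.  -12.1]
[-42.4 -50.3   4.6] [ 0.   -0.   -1.21]
[-41.3 -51.2   4.6] [ 0.   -0.   -1.21]
[-40.2 -52.1   4.6] [ 0.   -0.   -1.21]
[-39.1 -52.9   4.6] [ 0.   -0.   -1.21]
[-38.  -53.7   4.6] [ 0.   -0.   -1.21]
[-36.8 -54.5   4.6] [ 0.   -0.   -1.21]
[-35.7 -55.3   4.6] [ 0.   -0.   -1.21]
[-34.5 -56.    4.6] [ 0.   -0.   -1.21]
[-33.3 -56.7   4.6] [ 0.   -0.   -1.21]
[-32.1 -57.4   4.6] [ 0.   -0.   -1.21]
```

```bash
python3 -m pendant '[[[-0.035,-0.042,0.004],[0,0,-1.2],0.0918],[[-0.035,-0.042,0.004],[0,0,-1.2],0.0918],[[-0.035,-0.042,0.004],[0,0,-1.2],0.0918],[[-0.033,-0.043,0.004],[0,0,-1.2],0.0918],[[-0.033,-0.043,0.004],[0,0,-1.2],0.0918],[[-0.032,-0.045,0.004],[0,0,-1.2],0.0918],[[-0.031,-0.045,0.004],[0,0,-1.2],0.0918],[[-0.03,-0.045,0.004],[0,0,-1.2],0.0918],[[-0.03,-0.045,0.004],[0,0,-1.2],0.0918],[[-0.03,-0.045,0.004],[0,0,-1.2],0.0918]]'; python3 - <<'E'
from h import *
where()
plan([.438,-.0513,.13],down(169.4),3)
E
```

```text
clock: 1.85
position: [0.4212, 0.0608, 0.1563]
ee_rot: [0.292, 3.127, 0.001]
force: [0.7, 1.3, 0.0]
width: 1.0
t 1.85 pos [0.4212 0.0608 0.1563] xaz 169.32 z [ 0.0012  0.0006 -1.    ] F [0.6781 1.2751 0.0342] w mm 91.8 q [-0.5155  0.1482  0.2805  2.1027 -0.0528  0.8958  1.1794]
shift total [ -37.2 -107.1   26.3] turn total [ 0.   0.1 -0.1]
[-12.4 -35.7   8.8] [ 0.02  0.02 -0.03]
[-12.4 -35.7   8.8] [ 0.02  0.02 -0.03]
[-12.4 -35.7   8.8] [ 0.02  0.02 -0.03]
```

```bash
python3 -m pendant '[[[-0.012,-0.036,0.009],[0,0,0],0.0918],[[-0.012,-0.036,0.009],[0,0,0],0.0918],[[-0.012,-0.035,0.008],[0,0,0],0.0918],[[0,0,0],[0,0,0],0.0918]]'; cat > wb.py <<'E'
from h import *
import sys
where()
p,d,c=take('wrist',sys.argv[1])
P=cloud(d,c)
for m in arm.masks_of('wrist','board1'):
    k=m['pixels']&(d>0); q=P[k]; z=np.percentile(q[:,2],70); sel=q[abs(q[:,2]-z)<.006]
    h=cv2.minAreaRect((sel[:,:2]*1000).astype(np.float32)); print(m['conf'],m['rect'],k.sum(),z,h)
E
python3 wb.py b1
```

```text
clock: 2.35
position: [0.436, -0.0522, 0.1298]
ee_rot: [-0.301, -3.127, 0.001]
force: [0.1, -0.1, 0.0]
width: 1.0
t 2.35 pos [ 0.436  -0.0522  0.1298] xaz 168.99 z [-0.0002 -0.0009 -1.    ] F [ 0.1448 -0.0535  0.006 ] w mm 91.8 q [-0.31    0.2111  0.3633  2.1133 -0.0995  0.8333  1.4914]
0.77 [281.0, 256.1, 73.3, 135.3] 6967 0.042923167550567264 ((491.63018798828125, -61.82743835449219), (62.216529846191406, 130.49166870117188), 79.21228790283203)
0.64 [451.4, 232.5, 87.8, 98.0] 5068 0.042798492764028764 ((496.6386413574219, 93.85407257080078), (64.1194839477539, 84.44914245605469), 69.48469543457031)
```

View pics/b1.png

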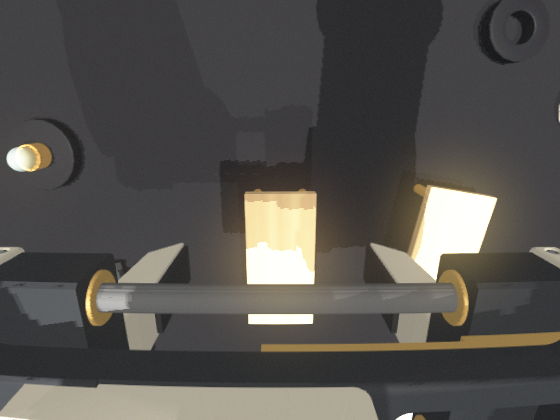

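The board (281,256) sits centred between the fingers, with its near end at the top of the frame. I'll lower the gripper and grip it near that end.

```bash
python3 -m pendant '[[[-0.004,0,0.04],[0,0,0],0.0918],[[0,0,0.04],[0,0,0],0.0918],[[0,0,0.021],[0,0,0],0.0918],[[0,0,0],[0,0,0],0.055],[[0,0,0],[0,0,0],0.055],[[0,0,0],[0,0,0],0.055],[[0,0,0],[0,0,0],0.055],[[0,0,0],[0,0,0],0.055]]' 8
```

```text
clock: 3.45
position: [0.4402, -0.0502, 0.0294]
ee_rot: [0.294, 3.127, 0.0]
force: [-0.5, 0.9, -0.6]
width: 0.6
```

```bash
python3 - <<'E'
from h import *
where(); take('wrist','b2')
E
```

```text
t 3.45 pos [ 0.4402 -0.0502  0.0294] xaz 169.26 z [ 0.0008  0.0002 -1.    ] F [-0.519   0.9084 -0.5807] w mm 55.1 q [-0.2463  0.3893  0.3052  2.2058 -0.2125  0.5724  1.6001]
```

View pics/b2.png

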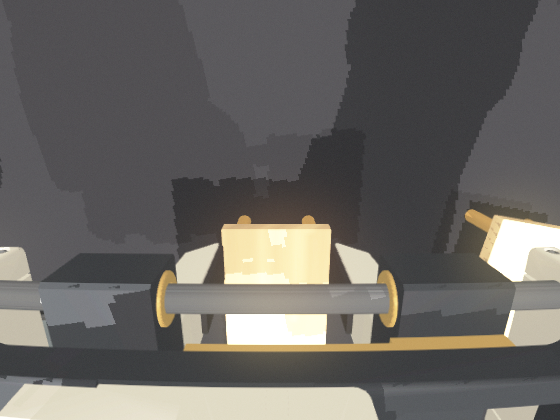

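```bash
python3 -m pendant '[[[0,0,0],[0,0,0],0.045],[[0,0,0],[0,0,0],0.045]]' 8;python3 - <<'E'
from h import *
where(); p,d,c=take('wrist','b3')
P=cloud(d,c)
for v in (240,250,260,270):
    print(v,[P[v,u].round(3) for u in (200,215,230,276,325,340,352)])
E
```

```text
clock: 3.75
position: [0.44, -0.0503, 0.029]
ee_rot: [-0.294, -3.128, -0.0]
force: [0.8, 0.4, 0.3]
width: 0.497
t 3.75 pos [ 0.44   -0.0503  0.029 ] xaz 169.26 z [-0.  0. -1.] F [0.772  0.4384 0.2507] w mm 45.6 q [-0.2461  0.3901  0.305   2.2059 -0.2126  0.5722  1.6002]
240 [array([ 0.441, -0.107, -0.002]), array([ 0.443, -0.096, -0.001]), array([ 0.429, -0.076,  0.044]), array([ 0.434, -0.051,  0.043]), array([ 0.439, -0.024,  0.042]), array([ 0.459, -0.01 , -0.   ]), array([ 0.461, -0.001, -0.002])]
250 [array([ 0.448, -0.109, -0.001]), array([ 0.424, -0.079,  0.068]), array([ 0.426, -0.072,  0.065]), array([ 0.44 , -0.052,  0.042]), array([ 0.436, -0.026,  0.063]), array([ 0.436, -0.019,  0.067]), array([ 0.469, -0.002, -0.002])]
260 [array([ 0.423, -0.084,  0.079]), array([ 0.424, -0.077,  0.078]), array([ 0.43 , -0.073,  0.067]), array([ 0.446, -0.053,  0.043]), array([ 0.436, -0.028,  0.074]), array([ 0.435, -0.021,  0.079]), array([ 0.436, -0.016,  0.079])]
270 [array([ 0.424, -0.082,  0.087]), array([ 0.425, -0.075,  0.088]), array([ 0.435, -0.074,  0.07 ]), array([ 0.452, -0.054,  0.043]), array([ 0.44 , -0.029,  0.076]), array([ 0.434, -0.023,  0.089]), array([ 0.435, -0.018,  0.089])]
```

View pics/b3.png

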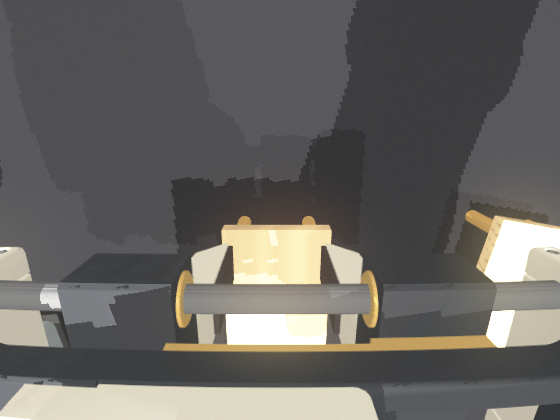

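```bash
python3 - <<'E'
from h import *
print(arm.hold_point_z)
p,d,c=take('wrist')
P=cloud(d,c)
s,M=tool()
T=(P-s['position'])@M   # tool coords
for v in range(232,350,6):
    print(v,[(T[v,u]*1000).round().astype(int).tolist() for u in (205,215,222,230,236,242)])
p,d,c=take('scene'); cv2.imwrite('pics/b4.png',cv2.resize(p[130:330,180:380,::-1],(800,800),interpolation=cv2.INTER_CUBIC)[:600])
E
```

```text
0.0188
232 [[-6, -52, 31], [-5, -44, 30], [10, -32, -13], [11, -27, -15], [10, -24, -12], [11, -21, -14]]
238 [[-10, -52, 30], [-10, -45, 31], [7, -32, -14], [7, -27, -14], [7, -24, -14], [7, -21, -14]]
244 [[-15, -52, 31], [-14, -45, 30], [10, -29, -31], [3, -28, -13], [4, -24, -15], [3, -21, -13]]
250 [[11, -36, -39], [10, -31, -38], [11, -28, -39], [9, -24, -35], [0, -24, -15], [0, -21, -13]]
256 [[10, -35, -45], [10, -30, -45], [75, -1, -187], [7, -24, -38], [-4, -25, -13], [-4, -21, -14]]
262 [[11, -33, -53], [10, -29, -52], [9, -26, -49], [5, -24, -40], [-8, -25, -13], [-8, -21, -13]]
268 [[10, -32, -58], [11, -28, -59], [9, -25, -55], [2, -24, -41], [-11, -25, -14], [-12, -21, -13]]
274 [[10, -31, -62], [10, -27, -63], [9, -25, -60], [-1, -24, -42], [-16, -25, -13], [-15, -21, -13]]
280 [[10, -30, -68], [9, -26, -67], [7, -24, -62], [-4, -24, -42], [-19, -25, -14], [-19, -22, -14]]
286 [[31, -20, -109], [31, -18, -109], [30, -16, -109], [31, -14, -109], [30, -12, -109], [30, -10, -108]]
292 [[30, -20, -112], [29, -17, -110], [29, -16, -110], [30, -13, -111], [30, -12, -111], [
[... 259 characters left out ...]
7, -112], [25, -16, -112], [25, -13, -113], [26, -12, -113], [26, -10, -113]]
316 [[7, -26, -88], [-2, -25, -75], [-5, -24, -70], [-44, -30, -13], [-43, -26, -14], [-44, -22, -14]]
322 [[5, -26, -89], [-5, -26, -75], [-7, -24, -71], [-48, -30, -14], [-49, -26, -13], [-48, -22, -14]]
328 [[3, -26, -90], [-7, -26, -75], [-85, -44, 32], [-52, -30, -14], [-52, -26, -13], [-53, -23, -13]]
334 [[0, -26, -89], [-11, -26, -75], [-90, -44, 31], [-57, -30, -14], [-57, -27, -13], [-56, -23, -15]]
340 [[-1, -26, -90], [-96, -50, 31], [-96, -44, 30], [-61, -30, -14], [-61, -27, -14], [-61, -23, -14]]
346 [[22, -18, -122], [22, -16, -122], [21, -14, -121], [22, -12, -122], [22, -11, -122], [22, -9, -122]]
```

View pics/b4.png

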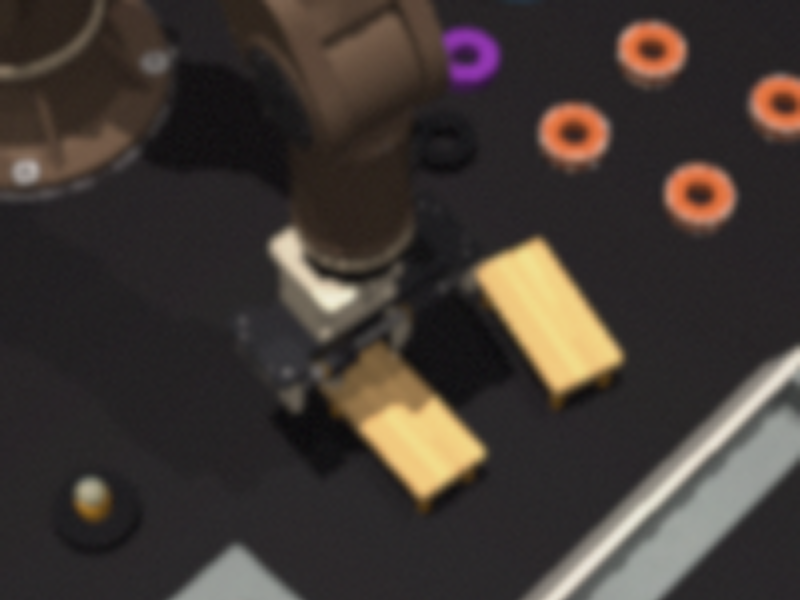

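The fingers stopped above the board: their tips sit further back than the nominal TCP while open. I'll measure tip depth against opening before going on.

```bash
cat > tip.py <<'E'
from h import *
s,M=tool(); p,d,c=take('wrist'); P=cloud(d,c)
T=((P-s['position'])@M)*1000
# finger points: |x|<13, z between -80 and 10, above the world background
k=(abs(T[...,0])<13)&(T[...,2]<3)&(T[...,2]>-75)&(P[...,2]>.05)&(d>.05)
for sg in (-1,1):
    q=T[k&(T[...,1]*sg>0)]
    if len(q): 
        t=q[q[:,2]>q[:,2].max()-4]
        print('w',round(s['width']*91.8,1),'zmax',q[:,2].max().round(1),'99%',np.percentile(q[:,2],99).round(1),'tip mean',t.mean(0).round(1),'inner y',abs(t[:,1]).min().round(1))
E
python3 -m pendant '[[[0,0,-0.04],[0,0,0],0.045],[[0,0,-0.03],[0,0,0],0.045],[[0,0,0],[0,0,0],0.045]]'; python3 tip.py
python3 -m pendant '[[[0,0,0],[0,0,0],0.062],[[0,0,0],[0,0,0],0.062]]'; python3 tip.py
python3 -m pendant '[[[0,0,0],[0,0,0],0.08],[[0,0,0],[0,0,0],0.08]]'; python3 tip.py
```

```text
clock: 4.28
position: [0.4416, -0.0502, 0.1008]
ee_rot: [0.294, 3.124, 0.001]
force: [0.5, 0.6, 0.4]
width: 0.49
w 44.9 zmax -29.2 99% -30.3 tip mean [  5.2 -25.6 -31.4] inner y 23.8
w 44.9 zmax -28.4 99% -30.1 tip mean [  5.6  22.9 -30.7] inner y 21.2
clock: 4.58
position: [0.4393, -0.0503, 0.0982]
ee_rot: [-0.294, -3.126, 0.001]
force: [0.3, -0.4, -0.2]
width: 0.648
w 59.5 zmax -27.8 99% -30.4 tip mean [  3.9 -32.2 -30.7] inner y 31.0
w 59.5 zmax -28.5 99% -30.1 tip mean [  4.3  29.9 -30.9] inner y 28.4
clock: 4.88
position: [0.4399, -0.0503, 0.0988]
ee_rot: [-0.294, -3.127, 0.0]
force: [0.8, -0.3, 0.5]
width: 0.837
w 76.8 zmax -28.8 99% -30.1 tip mean [  3.3 -41.  -31.1] inner y 39.7
w 76.8 zmax -28.8 99% -30.0 tip mean [  3.7  38.5 -31. ] inner y 37.1
```

```bash
python3 - <<'E'
from h import *
s,M=tool(); p,d,c=take('wrist')
im=p.copy()
h=s['width']*.0918/2
for z,col in ((0,(255,0,0)),(-.0188,(0,255,0)),(-.03,(0,0,255))):
    for sg in (-1,1):
        for x in (-.0095,.0095):
            u=proj(s['position']+M@np.array([x,sg*h,z]),c)[0]; cv2.circle(im,tuple(int(a) for a in u),3,col,-1); print(z,sg,x,u)
cv2.imwrite('pics/b5.png',im[:,:,::-1])
E
```

```text
0 -1 -0.0095 [214.9859 255.0508]
0 -1 0.0095 [213.2227 225.8958]
0 1 -0.0095 [342.4162 254.8385]
0 1 0.0095 [344.1868 225.6789]
-0.0188 -1 -0.0095 [209.0682 268.8354]
-0.0188 -1 0.0095 [206.9172 237.2287]
-0.0188 1 -0.0095 [348.7346 268.6001]
-0.0188 1 0.0095 [350.9079 236.9886]
-0.03 -1 -0.0095 [204.9812 278.3711]
-0.03 -1 0.0095 [202.5356 245.1152]
-0.03 1 -0.0095 [353.0978 278.1191]
-0.03 1 0.0095 [355.5777 244.8583]
```

View pics/b5.png

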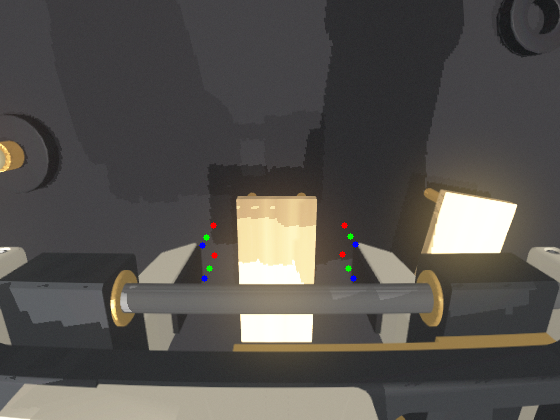

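In the picture the visible finger tips match the blue dots, 30 mm behind the reported TCP. The fingers also closed over the board without touching it, which agrees. I'll work with tip = TCP − 29 mm.

```bash
python3 -m pendant '[[[0,0,0.04],[0,0,0],0.09],[[0,0,0.035],[0,0,0],0.09],[[0,0,0.022],[0,0,0],0.09],[[0,0,0],[0,0,0],0.09]]' 8; python3 -m pendant '[[[0,0,0],[0,0,0],0.05],[[0,0,0],[0,0,0],0.05],[[0,0,0],[0,0,0],0.05],[[0,0,0],[0,0,0],0.05]]' 8; python3 - <<'E'
from h import *
where()
E
```

```text
clock: 5.48
position: [0.4388, -0.0504, 0.001]
ee_rot: [-0.294, -3.125, 0.001]
force: [-0.3, -0.5, 0.5]
width: 0.985
clock: 5.98
position: [0.4405, -0.0502, 0.0026]
ee_rot: [0.294, 3.127, 0.0]
force: [-1.5, 0.4, 7.9]
width: 0.68
t 5.97 pos [ 0.4405 -0.0502  0.0026] xaz 169.27 z [ 0.0012  0.0002 -1.    ] F [-1.483   0.399   7.9443] w mm 62.4 q [-0.2278  0.442   0.2858  2.2244 -0.2532  0.5033  1.638 ]
```

```bash
python3 -m pendant '[[[0,0,-0.02],[0,0,0],0.05],[[0,0,-0.02],[0,0,0],0.05],[[0,0,-0.02],[0,0,0],0.05],[[0,0,-0.02],[0,0,0],0.05],[[0,0,0],[0,0,0],0.05]]' 8;python3 - <<'E'
from h import *
where(); take('wrist','b6')
p,d,c=take('scene'); cv2.imwrite('pics/b7.png',cv2.resize(p[130:330,180:380,::-1],(800,800),interpolation=cv2.INTER_CUBIC)[:600])
E
```

```text
clock: 6.6
position: [0.4415, -0.0502, 0.0835]
ee_rot: [0.293, 3.124, 0.001]
force: [0.1, 0.0, 9.8]
width: 0.677
t 6.6 pos [ 0.4415 -0.0502  0.0835] xaz 169.27 z [ 0.0038  0.0005 -1.    ] F [0.0687 0.0179 9.8252] w mm 62.2 q [-0.3031  0.2931  0.3655  2.1586 -0.1599  0.7109  1.5529]
```

View pics/b6.png

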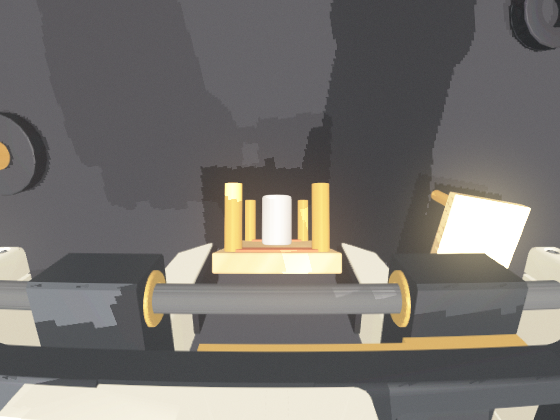

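View pics/b7.png

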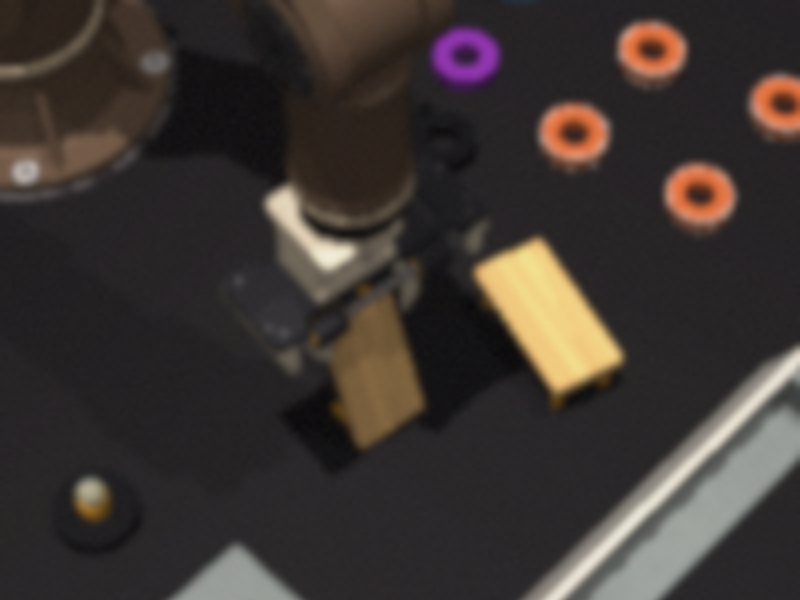

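The board swings freely in the grip and hangs with its core towards the robot, pillars at (232,215) and (320,215). Next I'll carry it to the rail.

```bash
python3 - <<'E'
from h import *
s,M=tool(); plan([.628,-.07,.125],down(176.7),7,(s['position']+np.array([0,0,.045]),M))
E
```

```text
shift total [-186.9   15.3    3.5] turn total [ 0.   0.2 -7.4]
[-26.7   2.2   0.5] [ 0.01  0.03 -1.06]
[-26.7   1.7   0.5] [ 0.01  0.03 -1.06]
[-26.8   1.2   0.5] [ 0.01  0.03 -1.06]
[-26.8   0.7   0.5] [ 0.01  0.03 -1.06]
[-26.8   0.2   0.4] [ 0.01  0.03 -1.06]
[-26.8  -0.3   0.4] [ 0.01  0.03 -1.06]
[-26.8  -0.8   0.4] [ 0.01  0.03 -1.06]
```

```bash
python3 -m pendant '[[[0,0,-0.022],[0,0,0],0.05],[[0,0,-0.022],[0,0,0],0.05],[[-0.027,0.002,0],[0,0,-1.1],0.05],[[-0.027,0.002,0],[0,0,-1.1],0.05],[[-0.027,0.001,0],[0,0,-1.1],0.05],[[-0.027,0.001,0],[0,0,-1.1],0.05],[[-0.027,0,0],[0,0,-1.1],0.05],[[-0.027,0,0],[0,0,-1],0.05],[[-0.025,-0.001,0],[0,0,-1],0.05],[[0,0,0],[0,0,0],0.05]]' 8;python3 - <<'E'
from h import *
where(); take('wrist','b8')
p,d,c=take('scene'); cv2.imwrite('pics/b9.png',cv2.resize(p[180:380,180:380,::-1],(800,800),interpolation=cv2.INTER_CUBIC)[:600])
E
```

```text
clock: 7.95
position: [0.627, -0.0697, 0.1245]
ee_rot: [-0.088, -3.14, 0.0]
force: [-0.4, 0.3, -2.3]
width: 0.677
t 7.95 pos [ 0.627  -0.0697  0.1245] xaz 176.78 z [-0.0008 -0.0002 -1.    ] F [-0.4306  0.3156 -2.2572] w mm 62.2 q [-0.2072  0.5195  0.3471  1.6641 -0.2025  0.9943  1.7232]
```

View pics/b9.png

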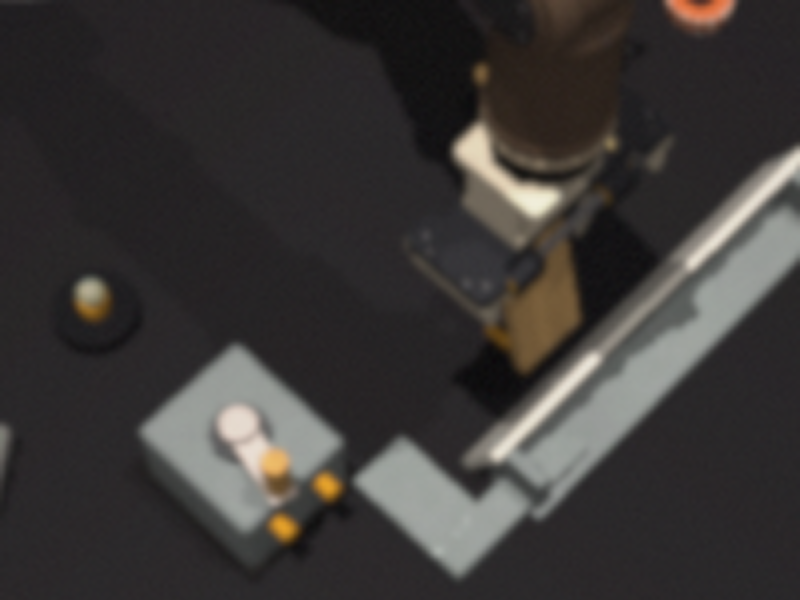

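View pics/b8.png

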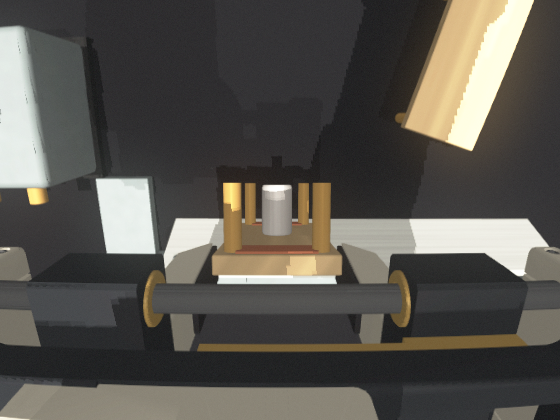

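```bash
python3 -m pendant '[[[0,0,0.015],[0,0,0],0.05],[[0,0,0.012],[0,0,0],0.05],[[0,0,0.008],[0,0,0],0.05],[[-0.015,0,0.002],[0,0,0],0.05],[[-0.015,0,0.004],[0,0,0],0.05],[[-0.015,0,0.006],[0,0,0],0.05],[[-0.013,0,0.008],[0,0,0],0.05],[[0,0,0],[0,0,0],0.05]]' 8;python3 - <<'E'
from h import *
where(); take('wrist','c1')
p,d,c=take('scene'); cv2.imwrite('pics/c2.png',cv2.resize(p[180:380,180:380,::-1],(800,800),interpolation=cv2.INTER_CUBIC)[:600])
E
```

```text
clock: 9.05
position: [0.6867, -0.0731, 0.0712]
ee_rot: [0.088, 3.137, -0.001]
force: [2.1, -0.2, 3.8]
width: 0.675
t 9.05 pos [ 0.6867 -0.0731  0.0712] xaz 176.78 z [ 0.0033 -0.0004 -1.    ] F [ 2.1049 -0.2356  3.8247] w mm 61.9 q [-0.1723  0.6619  0.326   1.5527 -0.2419  0.9635  1.742 ]
```

View pics/c2.png

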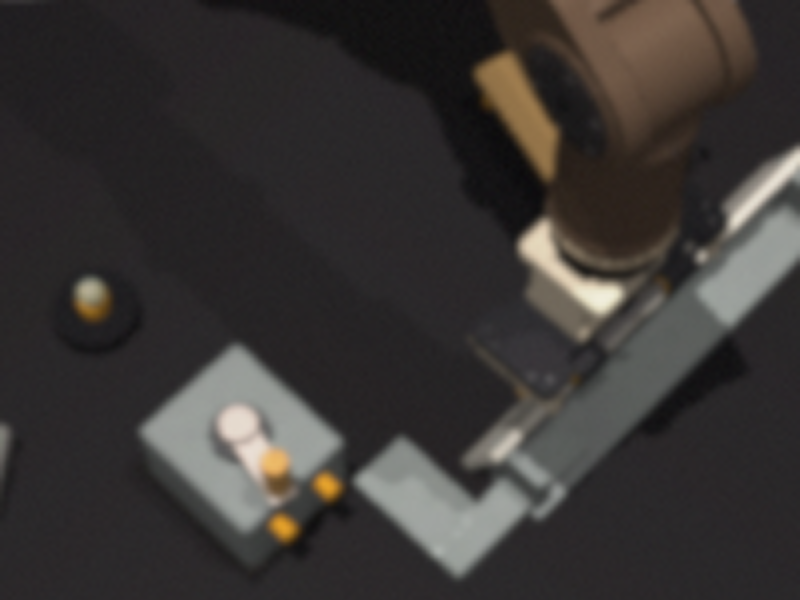

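View pics/c1.png

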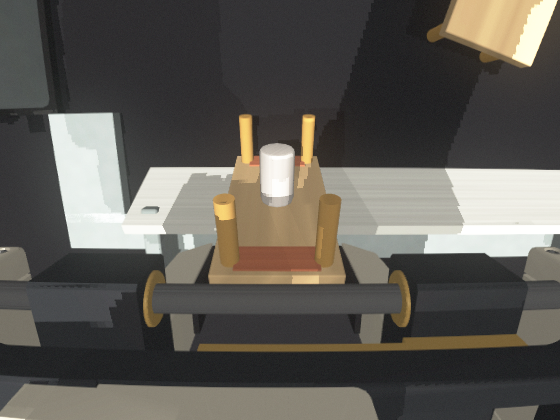

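Board 1 leans on the rail at about 60°, working face towards the robot. Next I'll lift it off, carry it back and lay it down on its back.

```bash
python3 -m pendant '[[[0.01,0,-0.02],[0,0,0],0.05],[[0.02,0,-0.022],[0,0,0],0.05],[[0.03,0,-0.02],[0,0,0],0.05],[[0.035,0,0],[0,0,0],0.05],[[0.035,0,0],[0,0,0],0.05],[[0.035,0,0],[0,0,0],0.05],[[0.035,0,0],[0,0,0],0.05],[[0.03,0,0],[0,0,0],0.05],[[0.02,0,0],[0,0,0],0.05],[[0,0,0],[0,0,0],0.05]]' 8;python3 - <<'E'
from h import *
where(); take('wrist','c3')
E
```

```text
clock: 10.4
position: [0.4321, -0.0587, 0.1334]
ee_rot: [-0.089, -3.139, -0.002]
force: [0.7, 0.4, -2.1]
width: 0.674
t 10.4 pos [ 0.4321 -0.0587  0.1334] xaz 176.75 z [-0.0012  0.0011 -1.    ] F [ 0.6882  0.3946 -2.0959] w mm 61.9 q [-0.299   0.2016  0.3682  2.1144 -0.0981  0.8425  1.6419]
```

View pics/c3.png

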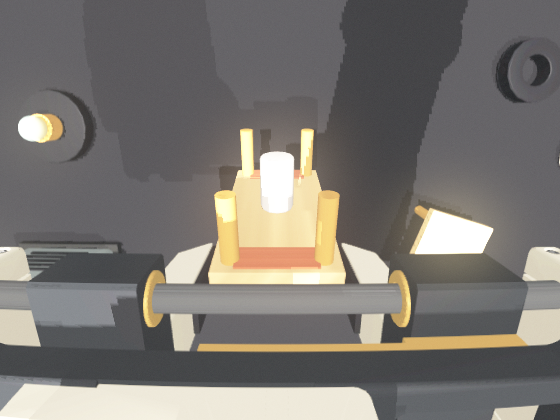

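```bash
python3 -m pendant '[[[-0.025,0.002,0.03],[0,0,0],0.05],[[-0.025,0.002,0.03],[0,0,0],0.05],[[-0.02,0,0.015],[0,0,0],0.05],[[-0.015,0,0.015],[0,0,0],0.05],[[-0.015,0,0.015],[0,0,0],0.05],[[-0.012,0,0.015],[0,0,0],0.05],[[-0.008,0,0.015],[0,0,0],0.05],[[0,0,0],[0,0,0],0.05]]' 8;python3 - <<'E'
from h import *
where(); take('wrist','c4')
E
```

```text
clock: 11.45
position: [0.5543, -0.0616, -0.0031]
ee_rot: [-0.088, -3.139, 0.0]
force: [-0.1, 0.1, -2.5]
width: 0.67
t 11.45 pos [ 0.5543 -0.0616 -0.0031] xaz 176.77 z [-0.0017 -0.0001 -1.    ] F [-0.1405  0.1333 -2.5059] w mm 61.5 q [-0.1896  0.5829  0.287   1.951  -0.2619  0.645   1.7777]
```

View pics/c4.png

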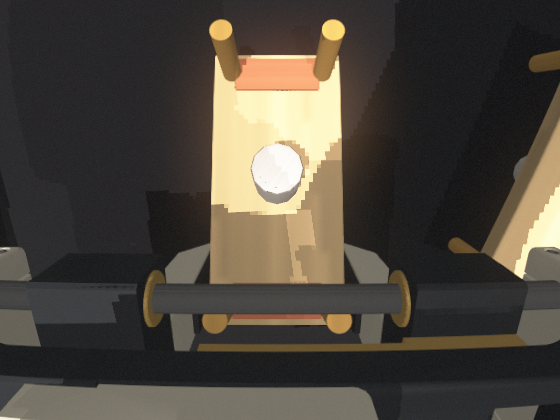

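```bash
python3 -m pendant '[[[-0.003,0,0.01],[0,0,0],0.05],[[-0.002,0,0.008],[0,0,0],0.05],[[0,0,0.004],[0,0,0],0.05],[[0,0,0],[0,0,0],0.05]]' 8;python3 - <<'E'
from h import *
where()
p,d,c=take('wrist','c5'); P=cloud(d,c)
for v in (80,110,130,210,230,250): print(v,P[v,235],P[v,320])
E
```

```text
clock: 12.0
position: [0.559, -0.0618, -0.0243]
ee_rot: [-0.089, -3.139, -0.0]
force: [0.2, 0.3, -0.6]
width: 0.674
t 12.0 pos [ 0.559  -0.0618 -0.0243] xaz 176.76 z [-0.001   0.0001 -1.    ] F [ 0.2391  0.2519 -0.6046] w mm 61.9 q [-0.1765  0.6209  0.2712  1.95   -0.2768  0.6072  1.7895]
80 [ 0.4694 -0.0759  0.0118] [ 0.4715 -0.0393  0.0115]
110 [ 0.482  -0.077   0.0125] [ 0.4841 -0.0399  0.0132]
130 [ 0.4905 -0.0775  0.0146] [ 0.4926 -0.0404  0.016 ]
210 [ 0.5247 -0.0797  0.0221] [ 0.5268 -0.0421  0.0225]
230 [ 0.5335 -0.0803  0.0238] [ 0.5359 -0.0424  0.0233]
250 [ 0.5429 -0.0811  0.0244] [ 0.5446 -0.0428  0.0255]
```

```bash
python3 -m pendant '[[[0,0,0.0015],[0,0,0],0.05],[[0,0,0],[0,0,0],0.07],[[0,0,0],[0,0,0],0.075],[[0,0,0],[0,0,0],0.08],[[0,0,0],[0,0,0],0.08]]' 8;python3 - <<'E'
from h import *
where()
p,d,c=take('wrist','c6'); P=cloud(d,c)
for v in (80,110,130,210,230,250): print(v,P[v,235],P[v,320])
E
```

```text
clock: 12.68
position: [0.5596, -0.0619, -0.0254]
ee_rot: [0.089, 3.14, 0.0]
force: [0.0, -0.9, -0.8]
width: 0.867
t 12.68 pos [ 0.5596 -0.0619 -0.0254] xaz 176.76 z [ 0.0002  0.     -1.    ] F [ 0.0369 -0.9291 -0.7762] w mm 79.6 q [-0.1757  0.6227  0.2702  1.9501 -0.2777  0.6042  1.7903]
80 [ 0.47   -0.0761  0.0102] [ 0.4721 -0.0393  0.0101]
110 [ 0.4825 -0.0773  0.009 ] [ 0.4847 -0.0395  0.0084]
130 [ 0.4913 -0.0783  0.0075] [ 0.4935 -0.0397  0.0088]
210 [ 0.5287 -0.0815  0.0091] [ 0.5313 -0.0406  0.0083]
230 [ 0.5388 -0.0824  0.0094] [ 0.5415 -0.0408  0.0087]
250 [ 0.5501 -0.0837  0.0077] [ 0.552  -0.0411  0.009 ]
```

View pics/c6.png

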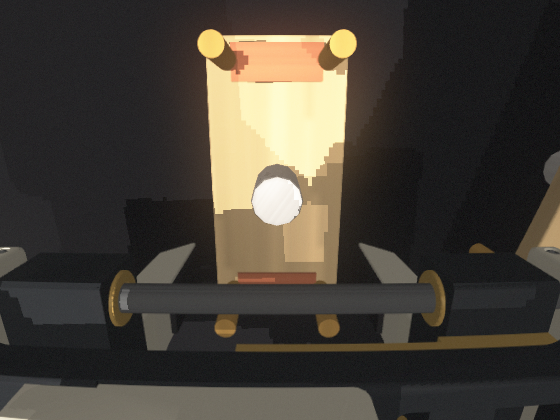

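Board 1 lies flat, core up at (276,200), face depth about 9 mm. On to board 2.

```bash
python3 - <<'E'
from h import *
s,M=tool(); plan([.4665,.1041,.13],down(160),5,(s['position']+np.array([0,0,.15]),M))
E
```

```text
shift total [102.3 160.5  -5.4] turn total [ 0.   0.  16.8]
[20.5 32.1 -1.1] [0.   0.   3.35]
[22.3 30.8 -1.1] [0.   0.   3.35]
[24.1 29.5 -1.1] [0.   0.   3.35]
[25.8 28.  -1.1] [0.   0.   3.35]
[27.3 26.5 -1.1] [0.   0.   3.35]
```

```bash
python3 -m pendant '[[[0,0,-0.03],[0,0,0],0.085],[[0,0,-0.06],[0,0,0],0.09],[[0,0,-0.06],[0,0,0],0.09],[[0.02,0.032,0],[0,0,3.4],0.09],[[0.022,0.031,0],[0,0,3.4],0.09],[[0.024,0.029,0],[0,0,3.4],0.09],[[0.026,0.028,0],[0,0,3.4],0.09],[[0.027,0.026,0],[0,0,3.4],0.09],[[0,0,0],[0,0,0],0.09]]'; python3 wb.py d1
```

```text
clock: 13.85
position: [0.4659, 0.106, 0.1245]
ee_rot: [-0.545, -3.093, -0.001]
force: [0.1, 0.6, -0.1]
width: 0.979
t 13.85 pos [0.4659 0.106  0.1245] xaz 160.0 z [-0.0009  0.0011 -1.    ] F [ 0.1355  0.6189 -0.0665] w mm 89.9 q [-0.656   0.2848  0.4     2.0373 -0.1483  0.8469  1.0499]
0.97 [276.6, 258.1, 72.4, 143.4] 7382 0.042927024329839844 ((518.19384765625, 85.82510375976562), (62.102134704589844, 130.87557983398438), 69.70427703857422)
0.62 [145.1, 288.4, 109.7, 122.1] 2574 0.01013171313396931 ((516.5603637695312, -60.62939453125), (62.384151458740234, 130.78439331054688), 86.6170654296875)
```

View pics/d1.png

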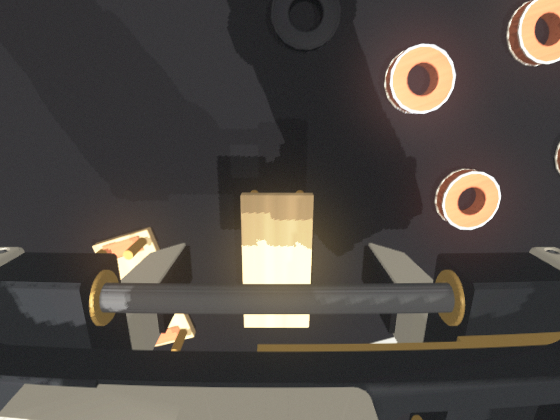

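```bash
python3 -m pendant '[[[-0.003,0,0.05],[0,0,0.3],0.09],[[0,0,0.05],[0,0,0],0.09],[[0,0,0.0225],[0,0,0],0.09],[[0,0,0],[0,0,0],0.05],[[0,0,0],[0,0,0],0.05],[[0,0,0],[0,0,0],0.05],[[0,0,0],[0,0,0],0.05]]' 8; python3 -m pendant '[[[0,0,-0.03],[0,0,0],0.05],[[0,0,-0.03],[0,0,0],0.05],[[0,0,-0.03],[0,0,0],0.05],[[0,0,-0.03],[0,0,0],0.05],[[0,0,0],[0,0,0],0.05]]' 8; python3 - <<'E'
from h import *
where(); take('wrist','d2')
plan([.625,.092,.125],down(176.7),7)
E
```

```text
clock: 14.82
position: [0.4713, 0.1025, 0.0031]
ee_rot: [0.559, 3.089, 0.002]
force: [0.8, -0.7, 6.5]
width: 0.674
clock: 15.45
position: [0.4715, 0.1027, 0.124]
ee_rot: [0.559, 3.088, 0.004]
force: [0.9, -0.3, -2.6]
width: 0.674
t 15.45 pos [0.4715 0.1027 0.124 ] xaz 159.48 z [ 0.0039  0.0019 -1.    ] F [ 0.9228 -0.3159 -2.5632] w mm 61.9 q [-0.6595  0.2913  0.4183  2.0327 -0.1581  0.8435  1.0608]
shift total [-148.4   44.3   -2.1] turn total [  0.1   0.1 -17.2]
[-21.2   6.3  -0.3] [ 0.01  0.01 -2.46]
[-21.4   5.4  -0.3] [ 0.01  0.01 -2.46]
[-21.7   4.5  -0.3] [ 0.01  0.01 -2.46]
[-21.8   3.5  -0.3] [ 0.01  0.01 -2.46]
[-22.    2.6  -0.3] [ 0.01  0.01 -2.46]
[-22.1   1.7  -0.3] [ 0.01  0.01 -2.46]
[-22.1   0.7  -0.3] [ 0.01  0.01 -2.46]
```

View pics/d2.png

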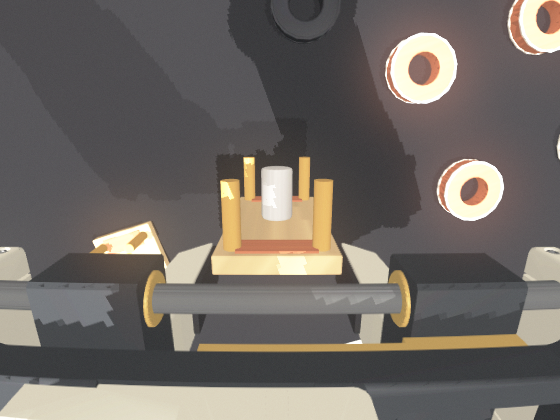

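```bash
python3 -m pendant '[[[-0.023,0.006,0],[0,0,-2.5],0.05],[[-0.023,0.005,0],[0,0,-2.5],0.05],[[-0.023,0.004,0],[0,0,-2.5],0.05],[[-0.023,0.004,0],[0,0,-2.5],0.05],[[-0.023,0.003,0],[0,0,-2.4],0.05],[[-0.024,0.002,0],[0,0,-2.4],0.05],[[-0.024,0.001,0],[0,0,-2.4],0.05],[[0,0,0.018],[0,0,0],0.05],[[0,0,0.017],[0,0,0],0.05]]' 8; python3 -m pendant '[[[-0.015,0,0.002],[0,0,0],0.05],[[-0.015,0,0.004],[0,0,0],0.05],[[-0.015,0,0.006],[0,0,0],0.05],[[-0.013,0,0.008],[0,0,0],0.05],[[0,0,0],[0,0,0],0.05]]' 8;python3 - <<'E'
from h import *
where(); take('wrist','d3')
E
```

```text
clock: 16.62
position: [0.6332, 0.0896, 0.0843]
ee_rot: [-0.092, -3.137, 0.001]
force: [-1.0, -0.6, -2.8]
width: 0.675
clock: 17.25
position: [0.6946, 0.0862, 0.0669]
ee_rot: [0.092, 3.137, 0.0]
force: [3.2, -1.2, 6.3]
width: 0.673
t 17.25 pos [0.6946 0.0862 0.0669] xaz 176.63 z [ 0.0033  0.     -1.    ] F [ 3.1988 -1.1509  6.2533] w mm 61.8 q [-0.3941  0.6799  0.3193  1.5284 -0.2412  0.9689  1.5072]
```

View pics/d3.png

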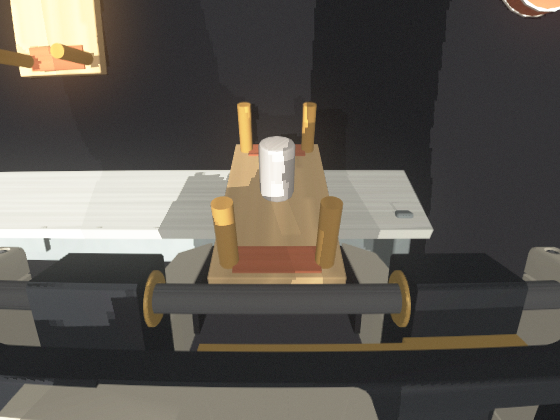

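```bash
python3 -m pendant '[[[0.01,0,-0.02],[0,0,0],0.05],[[0.02,0,-0.022],[0,0,0],0.05],[[0.03,0,-0.022],[0,0,0],0.05],[[0.035,0.001,0],[0,0,0],0.05],[[0.035,0.001,0],[0,0,0],0.05],[[0.035,0.001,0],[0,0,0],0.05],[[0.035,0.001,0],[0,0,0],0.05],[[0.035,0.001,0],[0,0,0],0.05],[[0.02,0.001,0],[0,0,0],0.05],[[0,0,0],[0,0,0],0.05]]' 8;python3 -m pendant '[[[-0.025,0.001,0.03],[0,0,0],0.05],[[-0.025,0.001,0.03],[0,0,0],0.05],[[-0.02,0,0.015],[0,0,0],0.05],[[-0.015,0,0.015],[0,0,0],0.05],[[-0.015,0,0.015],[0,0,0],0.05],[[-0.012,0,0.015],[0,0,0],0.05],[[-0.008,0,0.015],[0,0,0],0.05],[[0,0,0],[0,0,0],0.05]]' 8;python3 - <<'E'
from h import *
where(); p,d,c=take('wrist','d4'); P=cloud(d,c)
for v in (80,110,130,210,230,250): print(v,P[v,235],P[v,320])
E
```

```text
clock: 18.55
position: [0.4359, 0.1073, 0.1309]
ee_rot: [-0.089, -3.138, -0.001]
force: [0.1, 0.2, -1.5]
width: 0.677
clock: 19.55
position: [0.5577, 0.1018, -0.0054]
ee_rot: [-0.092, -3.138, 0.001]
force: [-0.1, -0.4, -1.3]
width: 0.674
t 19.55 pos [ 0.5577  0.1018 -0.0054] xaz 176.65 z [-0.0025 -0.0008 -1.    ] F [-0.0943 -0.3958 -1.28  ] w mm 61.9 q [-0.469   0.5965  0.2749  1.9275 -0.2532  0.6535  1.4755]
80 [0.4666 0.0861 0.0154] [0.4691 0.1264 0.016 ]
110 [0.4805 0.0854 0.02  ] [0.4829 0.1253 0.0214]
130 [0.4896 0.085  0.0231] [0.492  0.1247 0.0243]
210 [0.5248 0.0833 0.0365] [0.527  0.1222 0.0371]
230 [0.5333 0.0829 0.0398] [0.5355 0.1216 0.0401]
250 [0.5418 0.0825 0.0431] [0.5445 0.1211 0.0421]
```

View pics/d4.png

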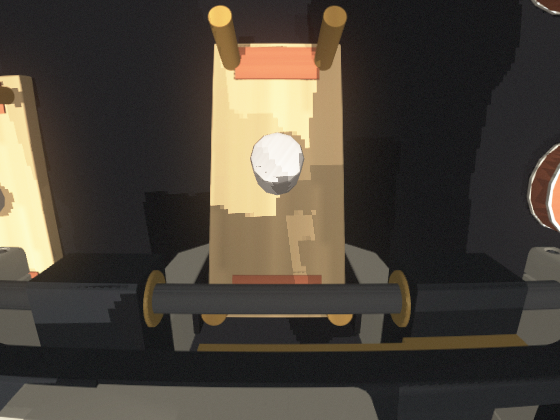

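```bash
python3 -m pendant '[[[-0.003,0,0.01],[0,0,0],0.05],[[-0.002,0,0.008],[0,0,0],0.05],[[0,0,0.002],[0,0,0],0.05],[[0,0,0],[0,0,0],0.07],[[0,0,0],[0,0,0],0.075],[[0,0,0],[0,0,0],0.08],[[0,0,0],[0,0,0],0.09]]' 8;python3 -m pendant '[[[0,0,-0.04],[0,0,0],0.09],[[0,0,-0.06],[0,0,0],0.09],[[0.03,0,-0.06],[0,0,0],0.09],[[0.04,0.03,0],[0,0,0],0.09],[[0.03,0.03,0],[0,0,0],0.09],[[0,0,0],[0,0,0],0.09]]'; python3 wb.py d5
```

```text
clock: 20.48
position: [0.5637, 0.1019, -0.0238]
ee_rot: [0.091, 3.14, 0.0]
force: [0.5, 0.5, 0.8]
width: 0.932
clock: 21.22
position: [0.467, 0.1703, 0.1321]
ee_rot: [-0.083, -3.139, -0.002]
force: [0.9, -0.3, 1.0]
width: 0.98
t 21.23 pos [0.467  0.1703 0.1321] xaz 176.96 z [-0.001   0.0015 -1.    ] F [ 0.9412 -0.2824  1.0278] w mm 90.0 q [-0.7207  0.3012  0.334   1.9815 -0.1289  0.879   1.1996]
0.95 [49.1, 221.6, 98.3, 64.9] 4115 0.009562041436397528 ((484.7966003417969, -58.48762512207031), (64.06941986083984, 67.66426849365234), 86.45928955078125)
0.87 [209.9, 231.8, 73.1, 107.3] 6244 0.009489683034893198 ((506.31829833984375, 103.76612091064453), (61.833282470703125, 110.2435302734375), 86.51010131835938)
```

View pics/d5.png

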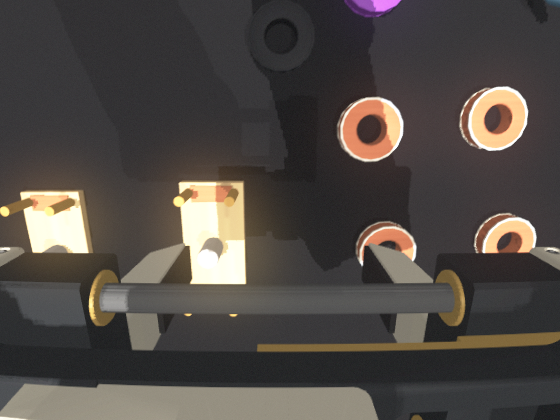

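Both boards are flat, with cores at (50,250) and (209,250). I'll measure the coil and core positions from this wrist view.

```bash
cat > meas.py <<'E'
from h import *
from scipy.optimize import least_squares
import sys
def circ(q,r):
    f=lambda x:np.hypot(q[:,0]-x[0],q[:,1]-x[1])-r
    return least_squares(f,q.mean(0),loss='soft_l1',f_scale=.001).x
def coils(camn='wrist',save=None,zlo=.010,zhi=.022):
    p,d,c=take(camn,save); P=cloud(d,c); hsv=cv2.cvtColor(p,cv2.COLOR_RGB2HSV)
    out=[]
    for m in arm.masks_of(camn,'coil1_mid'):
        k=m['pixels']&(d>0)
        q=P[k]; z=np.percentile(q[:,2],80); s=q[abs(q[:,2]-z)<.004]
        col=p[k].mean(0)
        e=cv2.minEnclosingCircle((s[:,:2]*1000).astype(np.float32)); r=cv2.minAreaRect((s[:,:2]*1000).astype(np.float32))
        print(camn,'coil?',round(m['conf'],2),np.round(m['rect']),'z',z.round(4),'circ',np.round(e[0],1),round(e[1],1),'rect',np.round(r[0],1),np.round(r[1],1),'col',col.round())
    return p,d,c,P
def core(P,guess,ztop=.043):
    q=P.reshape(-1,3); k=(np.hypot(*(q[:,:2]-guess).T)<.020)&(abs(q[:,2]-ztop)<.004)
    s=q[k]
    if len(s)<8: print('core none',len(s)); return
    e=cv2.minEnclosingCircle((s[:,:2]*1000).astype(np.float32)); print('core',len(s),np.round(e[0],1),round(e[1],1),'mean',s.mean(0))
if __name__=='__main__':
    where()
    p,d,c,P=coils(*sys.argv[1:3])
    core(P,(.515,-.060)); core(P,(.515,.103))
E
python3 meas.py wrist e1; python3 meas.py top e2; python3 meas.py scene e3
```

```text
t 21.32 pos [0.4695 0.1675 0.1322] xaz 176.72 z [ 0.0006  0.0001 -1.    ] F [-0.2     0.2143 -0.2609] w mm 90.3 q [-0.7173  0.3029  0.3373  1.9795 -0.1283  0.8789  1.2013]
wrist coil? 0.57 [509. 232.  67.  42.] z 0.0167 circ [528.8 403.7] 28.8 rect [522.8 404. ] [56.5 41. ] col [210. 170. 133.]
core none 0
core 334 [516.6 103.1] 10.2 mean [0.5161 0.1031 0.0414]
t 21.43 pos [0.4702 0.1665 0.132 ] xaz 176.58 z [ 0.0006 -0.0004 -1.    ] F [ 0.4176 -0.5482 -0.0502] w mm 89.8 q [-0.7157  0.3037  0.3381  1.9789 -0.1283  0.8789  1.2012]
top coil? 0.62 [243. 196.  23.  51.] z 0.0111 circ [515.3 101.5] 68.7 rect [515.  102.9] [ 60.6 129.8] col [217. 186. 141.]
core 46 [515.3 -60.2] 9.7 mean [ 0.5157 -0.0599  0.0419]
core none 0
t 21.52 pos [0.4701 0.1664 0.1319] xaz 176.55 z [ 0.0003 -0.0005 -1.    ] F [-0.2823 -0.0769  0.2607] w mm 90.2 q [-0.7153  0.3039  0.3378  1.979  -0.1285  0.8789  1.2009]
scene coil? 0.7 [377. 157.  16.  10.] z 0.0175 circ [531.3 402. ] 29.5 rect [533.2 402.5] [53.4 51. ] col [175. 101.  69.]
scene coil? 0.22 [325. 164.  15.  12.] z 0.0162 circ [419.6 253. ] 26.4 rect [423.8 253.8] [27.7 52.4] col [125.  73.  51.]
core 21 [517.8 -64.2] 9.3 mean [ 0.5176 -0.0639  0.0418]
core 19 [518.8  97.7] 9.5 mean [0.5186 0.0993 0.0417]
```

View pics/e2.png

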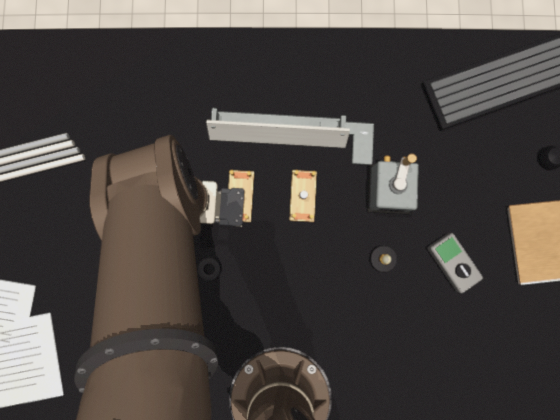

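```bash
cat > ca.py <<'E'
from meas import *
def coilat(P,g,ztop=.018):
    q=P.reshape(-1,3); k=(np.hypot(*(q[:,:2]-g).T)<.045)&(abs(q[:,2]-ztop)<.006); s=q[k]
    if len(s)<20: print('none',len(s)); return
    e=cv2.minEnclosingCircle((s[:,:2]*1000).astype(np.float32)); r=cv2.minAreaRect((s[:,:2]*1000).astype(np.float32))
    print('coil',len(s),np.round(e[0],1),round(e[1],1),'rect',np.round(r[0],1),np.round(r[1],1),'z',np.median(s[:,2]).round(4),'fit28',(circ(s[np.hypot(*(s[:,:2]*1000-np.array(e[0])).T)>25][:,:2],.027)*1000).round(1))
if __name__=='__main__':
    where(); p,d,c=take('wrist',sys.argv[1]); P=cloud(d,c)
    for a in sys.argv[2:]: coilat(P,[float(t) for t in a.split(',')])
E
python3 -m pendant '[[[-0.027,-0.048,0],[0,0,0],0.09],[[-0.027,-0.058,0],[0,0,0],0.09],[[0,0,0],[0,0,0],0.09]]'; python3 ca.py e4 .5305,.2785 .4095,.2593 .404,.377; python3 - <<'E'
from h import *
plan([.5305,.2785,.13],down(176.7),1)
E
```

```text
clock: 22.0
position: [0.5182, 0.0535, 0.1322]
ee_rot: [0.106, 3.138, -0.004]
force: [-0.5, 0.4, -1.3]
width: 0.979
t 22.0 pos [0.5182 0.0535 0.1322] xaz 176.12 z [ 0.0014 -0.0025 -1.    ] F [-0.4637  0.4151 -1.3229] w mm 89.8 q [-0.5006  0.341   0.3802  1.9312 -0.156   0.8971  1.4604]
coil 2037 [531.7 277.3] 29.4 rect [531.8 276.8] [57.6 56.1] z 0.0163 fit28 [531.8 277.1]
coil 2642 [410.1 259. ] 29.8 rect [410.7 257.9] [56.6 57.2] z 0.0163 fit28 [410.3 258.3]
none 0
shift total [  1.  222.2   1.7] turn total [-0.1  0.  -0.4]
[  1.  222.2   1.7] [-0.05  0.02 -0.39]
```

View pics/e4.png

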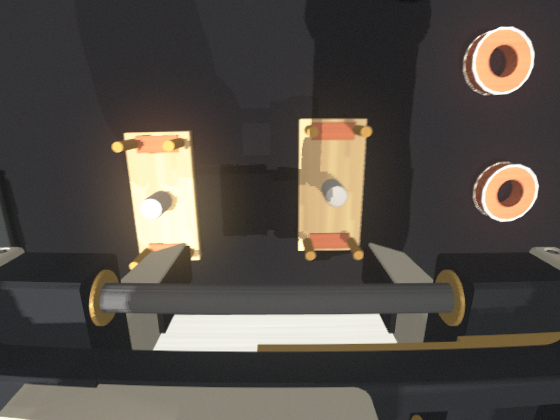

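I moved the wrong way in y, harmless, and the view shows both cores at (157,203) and (335,192). I'll measure them here and then go to coil A.

```bash
python3 - <<'E'
from meas import *
where(); p,d,c=take('wrist'); P=cloud(d,c); core(P,(.515,-.06)); core(P,(.516,.103))
E
python3 -m pendant '[[[0,0.055,0],[0,0,-0.2],0.09],[[0,0.055,0],[0,0,-0.2],0.09],[[0,0.055,0],[0,0,0],0.09],[[0,0.055,0],[0,0,0],0.09],[[0,0,0],[0,0,0],0.09]]'; python3 ca.py e5 .5305,.2785 .4095,.2593 .404,.377 .528,.405
python3 - <<'E'
from h import *
plan([.5315,.2772,.08],down(176.7),1)
E
```

```text
t 22.05 pos [0.5172 0.0567 0.1319] xaz 176.31 z [ 0.0002 -0.001  -1.    ] F [ 0.0036  1.4332 -0.4923] w mm 90.1 q [-0.5034  0.3407  0.377   1.9318 -0.1568  0.8972  1.4586]
core 365 [516.8 -60.6] 10.1 mean [ 0.5164 -0.0599  0.0414]
core 389 [516.6 103. ] 9.8 mean [0.5164 0.1029 0.0413]
clock: 22.72
position: [0.5259, 0.2872, 0.1312]
ee_rot: [-0.065, -3.14, -0.004]
force: [-0.7, -1.4, -0.4]
width: 0.979
t 22.73 pos [0.5259 0.2872 0.1312] xaz 177.64 z [-0.0013  0.0026 -1.    ] F [-0.6745 -1.4141 -0.4274] w mm 89.9 q [-0.8091  0.46    0.3156  1.7379 -0.1713  0.9703  1.1025]
coil 2135 [531.5 277.5] 28.5 rect [531.2 277.3] [55.9 55.9] z 0.0164 fit28 [531.4 277.4]
coil 2821 [410.1 258. ] 28.7 rect [410.3 258. ] [55.8 55.9] z 0.0164 fit28 [410.2 258.1]
coil 2834 [405.  376.5] 28.9 rect [405.1 376. ] [55.9 56. ] z 0.0164 fit28 [405.2 376.2]
coil 2149 [529.8 404.1] 28.9 rect [530.1 403.9] [56.7 55.4] z 0.0164 fit28 [529.8 404. ]
shift total [-5.3 -6.2 51.3] turn total [ 0.  -0.1  0.7]
[-5.3 -6.2 51.3] [ 0.03 -0.07  0.73]
```

View pics/e5.png

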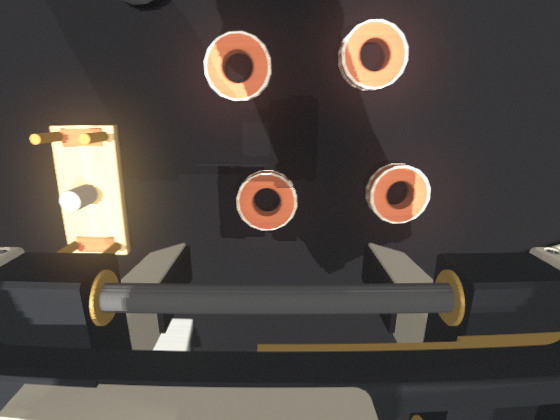

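The coil fits all agree to within 1 mm. Taking coil A at (267,200) first.

```bash
python3 -m pendant '[[[-0.004,-0.006,0.05],[0,0,0],0.09],[[0,0,0.04],[0,0,0],0.09],[[0,0,0],[0,0,0],0.09]]'; python3 - <<'E'
from h import *
where(); plan([.5314,.2774,-.025],down(176.7),1)
E
```

```text
clock: 23.15
position: [0.5295, 0.2716, 0.0395]
ee_rot: [-0.081, -3.135, 0.005]
force: [-1.1, -0.1, 0.2]
width: 0.978
t 23.15 pos [0.5295 0.2716 0.0395] xaz 177.03 z [-0.0052 -0.0034 -1.    ] F [-1.07   -0.0987  0.2152] w mm 89.8 q [-0.7621  0.568   0.2863  1.8242 -0.2159  0.7861  1.1549]
shift total [-2.   6.1 64.5] turn total [-0.2 -0.3  0.3]
[-2.   6.1 64.5] [-0.21 -0.29  0.33]
```

```bash
python3 -m pendant '[[[0,0,0.02],[0,0,0],0.09],[[0,0,0],[0,0,0],0.09],[[0,0,0],[0,0,0],0.09]]'; python3 - <<'E'
from h import *
where(); plan([.5314,.2774,-.025],down(176.7),1)
E
```

```text
clock: 23.52
position: [0.5328, 0.2737, 0.0236]
ee_rot: [0.081, 3.139, 0.002]
force: [-0.4, -1.8, -0.2]
width: 0.982
t 23.52 pos [0.5328 0.2737 0.0236] xaz 177.05 z [ 0.0015  0.001  -1.    ] F [-0.3893 -1.7772 -0.1988] w mm 90.1 q [-0.7552  0.5903  0.2774  1.8328 -0.2264  0.7475  1.1635]
shift total [ 1.7  3.6 48.6] turn total [0.1 0.1 0.4]
[ 1.7  3.6 48.6] [0.06 0.08 0.35]
```

```bash
python3 -m pendant '[[[0.001,0.003,0.02],[0,0,0],0.09],[[0,0,0.02],[0,0,0],0.09],[[0,0,0.008],[0,0,0],0.09],[[0,0,0],[0,0,0],0.09],[[0,0,0],[0,0,0],0.045],[[0,0,0],[0,0,0],0.045],[[0,0,0],[0,0,0],0.045],[[0,0,0],[0,0,0],0.045],[[0,0,0],[0,0,0],0.045]]' 20; python3 - <<'E'
from h import *
where()
E
```

```text
clock: 24.65
position: [0.5314, 0.2766, -0.0258]
ee_rot: [0.081, 3.14, 0.001]
force: [-0.1, -0.2, 3.0]
width: 0.61
t 24.65 pos [ 0.5314  0.2766 -0.0258] xaz 177.06 z [ 0.0004  0.0004 -1.    ] F [-0.1371 -0.1761  2.9587] w mm 56.0 q [-0.7403  0.6612  0.2498  1.8569 -0.2525  0.6537  1.1798]
```

```bash
python3 -m pendant '[[[0,0,-0.03],[0,0,0],0.045],[[0,0,-0.03],[0,0,0],0.045],[[0.005,-0.03,-0.025],[0,0,0],0.045],[[0.005,-0.05,0],[0,0,0],0.045],[[0.01,-0.05,0],[0,0,0.3],0.045],[[0,-0.042,0],[0,0,0],0.045],[[0,0,0],[0,0,0],0.045],[[0,0,0],[0,0,0],0.045],[[0,0,0],[0,0,0],0.045]]' 20; cat > al.py <<'E'
from ca import *
where(); p,d,c=take('wrist',sys.argv[1]); P=cloud(d,c); s,M=tool()
T=(P-s['position'])@M*1000
k=(abs(T[...,2]+26-18+0)<60)&(d>0)
# held coil: points with tool z around -44 (top of coil)
k=(abs(T[...,2]-float(sys.argv[3]))<5)&(np.hypot(T[...,0],T[...,1])<34)&(p[...,0]>p[...,2]*1.0)
q=T[k]
if len(q): 
    r=cv2.minAreaRect(q[:,:2].astype(np.float32)); print('held top pts',len(q),'median z',np.median(q[:,2]).round(1),'x',np.percentile(q[:,0],[1,99]).round(1),'y',np.percentile(q[:,1],[1,99]).round(1))
g=[float(t) for t in sys.argv[2].split(',')]
core(P,g)
u=proj([[g[0],g[1],.043]],c); print('core proj',u)
E
python3 al.py e6 .5166,.103 -44
```

```text
clock: 25.78
position: [0.5022, 0.1071, 0.0588]
ee_rot: [-0.086, -3.14, -0.001]
force: [-0.1, 1.0, -0.7]
width: 0.608
t 25.77 pos [0.5022 0.1071 0.0588] xaz 176.87 z [-0.0001  0.0004 -1.    ] F [-0.1409  0.9934 -0.6713] w mm 55.8 q [-0.5443  0.4297  0.3056  2.0174 -0.1917  0.7213  1.396 ]
held top pts 5480 median z -42.3 x [-27.   27.4] y [-30.   29.5]
core 382 [516.9 103.1] 9.6 mean [0.5192 0.1033 0.0415]
core proj [[273.7076 252.4716]]
```

View pics/e6.png

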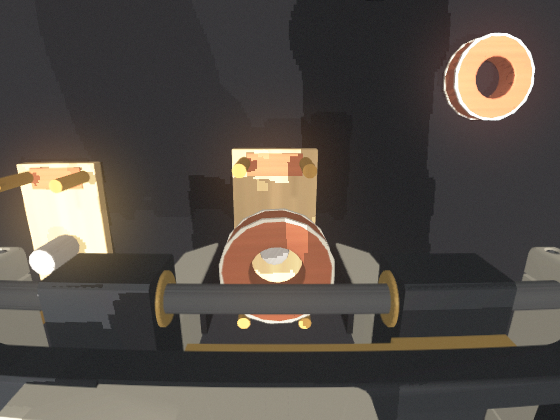

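```bash
python3 -m pendant '[[[-0.015,-0.003,0.01],[0,0,0],0.045],[[0,0,0.01],[0,0,0],0.045],[[0,0,0.005],[0,0,0],0.045],[[0,0,0],[0,0,0],0.045],[[0,0,0],[0,0,0],0.045]]' 20; python3 al.py e7 .5168,.103 -44; python3 - <<'E'
from h import *
plan([.5168,.103,-.013],down(176.7),1)
E
```

```text
clock: 26.45
position: [0.5169, 0.1019, 0.034]
ee_rot: [-0.089, -3.14, -0.0]
force: [0.4, -0.6, -1.3]
width: 0.608
t 26.45 pos [0.5169 0.1019 0.034 ] xaz 176.77 z [-0.0001  0.0001 -1.    ] F [ 0.3636 -0.6355 -1.3147] w mm 55.8 q [-0.5109  0.4853  0.2908  2.0046 -0.2143  0.6805  1.4299]
held top pts 5475 median z -42.1 x [-26.8  27.6] y [-30.   29.3]
core 261 [520.7 102.3] 8.3 mean [0.5216 0.1021 0.0415]
core proj [[280.8354 246.4133]]
shift total [ 0.3  1.  47.2] turn total [0.  0.  0.1]
[ 0.3  1.  47.2] [0.01 0.02 0.06]
```

View pics/e7.png

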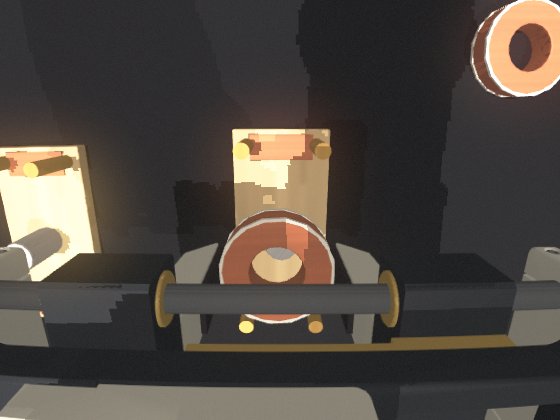

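```bash
python3 -m pendant '[[[0,0.001,0.006],[0,0,0],0.045],[[0,0,0.01],[0,0,0],0.045],[[0,0,0.01],[0,0,0],0.045],[[0,0,0],[0,0,0],0.045]]' 20; python3 -m pendant '[[[0,0,0.01],[0,0,0],0.045],[[0,0,0.01],[0,0,0],0.045],[[0,0,0],[0,0,0],0.045]]' 20
```

```text
clock: 27.0
position: [0.5162, 0.1026, 0.0068]
ee_rot: [-0.089, -3.138, 0.001]
force: [-0.1, -0.2, -1.0]
width: 0.608
clock: 27.38
position: [0.5163, 0.1026, -0.013]
ee_rot: [-0.089, -3.139, 0.001]
force: [-0.1, -0.5, -1.1]
width: 0.608
```

No contact force, so the coil is passing down over the core. Releasing it.

```bash
python3 -m pendant '[[[0,0,0],[0,0,0],0.065],[[0,0,0],[0,0,0],0.075],[[0,0,0],[0,0,0],0.08],[[0,0,-0.03],[0,0,0],0.085],[[0,0,-0.05],[0,0,0],0.09],[[0.02,0.02,-0.05],[0,0,0],0.09],[[0,0,0],[0,0,0],0.09],[[0,0,0],[0,0,0],0.09]]' 20; python3 ca.py e8 .4102,.2581; python3 - <<'E'
from meas import *
p,d,c=take('wrist'); P=cloud(d,c); 
q=P.reshape(-1,3); s=q[np.hypot(*(q[:,:2]-[.5168,.103]).T)<.030]; print(np.histogram(s[:,2],np.arange(0,.06,.004)))
plan([.4102,.2581,.09],down(176.7),4)
E
```

```text
clock: 28.38
position: [0.4981, 0.1239, 0.1179]
ee_rot: [0.088, 3.14, 0.0]
force: [0.5, -1.1, -0.1]
width: 0.98
t 28.38 pos [0.4981 0.1239 0.1179] xaz 176.78 z [ 0.0004  0.0002 -1.    ] F [ 0.5179 -1.1262 -0.077 ] w mm 89.9 q [-0.6124  0.3455  0.342   1.9622 -0.1509  0.8577  1.3245]
coil 2899 [410.5 258.3] 28.8 rect [410.4 258. ] [56.4 55.8] z 0.0164 fit28 [410.5 258.1]
(array([   0,   61,  336,   80,   85,   80, 2304,   68,   32,   47,  373,
          0,    0,    0]), array([0.   , 0.004, 0.008, 0.012, 0.016, 0.02 , 0.024, 0.028, 0.032,
       0.036, 0.04 , 0.044, 0.048, 0.052, 0.056]))
shift total [ 95.  129.7  26.9] turn total [-0.1 -0.1  0. ]
[23.7 32.4  6.7] [-0.02 -0.02  0.01]
[23.8 32.4  6.7] [-0.02 -0.02  0.01]
[23.8 32.4  6.7] [-0.02 -0.02  0.01]
[23.8 32.4  6.7] [-0.02 -0.02  0.01]
```

View pics/e8.png

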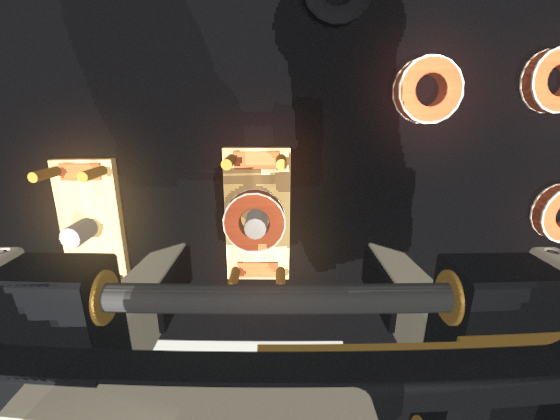

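Coil A is seated on core 2, its top at about 27 mm with the core showing through it at (255,222). Coil B is next.

```bash
python3 -m pendant '[[[0.024,0.0325,0.007],[0,0,0],0.09],[[0.024,0.0325,0.007],[0,0,0],0.09],[[0.024,0.0325,0.007],[0,0,0],0.09],[[0.023,0.0325,0.007],[0,0,0],0.09],[[0,0,0.04],[0,0,0],0.09],[[0,0,0],[0,0,0],0.09],[[0,0,0],[0,0,0],0.09]]' 20; python3 - <<'E'
from h import *
where(); plan([.4104,.2581,-.026],down(176.7),1)
E
```

```text
clock: 29.35
position: [0.4113, 0.2581, 0.0501]
ee_rot: [-0.092, -3.14, 0.002]
force: [-0.1, 0.7, 1.0]
width: 0.978
t 29.35 pos [0.4113 0.2581 0.0501] xaz 176.65 z [-0.0005 -0.0011 -1.    ] F [-0.1098  0.708   0.9776] w mm 89.8 q [-0.879   0.4045  0.2701  2.0874 -0.1688  0.6709  1.0154]
shift total [ 0.8  0.1 76.1] turn total [-0.1 -0.  -0. ]
[ 0.8  0.1 76.1] [-0.06 -0.02 -0.05]
```

```bash
python3 -m pendant '[[[0.001,0,0.035],[0,0,0],0.09],[[0,0,0.032],[0,0,0],0.09],[[0,0,0.009],[0,0,0],0.09],[[0,0,0],[0,0,0],0.045],[[0,0,0],[0,0,0],0.045],[[0,0,0],[0,0,0],0.045],[[0,0,0],[0,0,0],0.045],[[0,0,0],[0,0,0],0.045]]' 20;  python3 - <<'E'
from h import *
where(); s,M=tool(); plan([.5167,-.0604,.06],down(176.7),7,(s['position']+np.array([0,0,.085]),M))
E
```

```text
clock: 30.35
position: [0.4101, 0.2596, -0.0255]
ee_rot: [0.089, 3.14, 0.001]
force: [-0.8, -0.3, 7.0]
width: 0.608
t 30.35 pos [ 0.4101  0.2596 -0.0255] xaz 176.76 z [ 0.0008  0.0008 -1.    ] F [-0.7748 -0.3043  7.0208] w mm 55.8 q [-0.8324  0.5359  0.2112  2.1379 -0.231   0.4875  1.0689]
shift total [-124.5 -313.4   -0.6] turn total [0.1 0.  0.1]
[-17.8 -44.8  -0.1] [0.01 0.01 0.01]
[-17.8 -44.8  -0.1] [0.01 0.01 0.01]
[-17.8 -44.8  -0.1] [0.01 0.01 0.01]
[-17.8 -44.8  -0.1] [0.01 0.01 0.01]
[-17.8 -44.8  -0.1] [0.01 0.01 0.01]
[-17.8 -44.8  -0.1] [0.01 0.01 0.01]
[-17.8 -44.8  -0.1] [0.01 0.01 0.01]
```

```bash
python3 -m pendant '[[[0,0,-0.045],[0,0,0],0.045],[[0,0,-0.04],[0,0,0],0.045],[[-0.016,-0.045,0],[0,0,0],0.045],[[-0.016,-0.045,0],[0,0,0],0.045],[[-0.016,-0.045,0],[0,0,0],0.045],[[-0.016,-0.045,0],[0,0,0],0.045],[[-0.016,-0.045,0],[0,0,0],0.045],[[-0.015,-0.045,0],[0,0,0],0.045],[[-0.015,-0.043,0],[0,0,0],0.045],[[0,0,0],[0,0,0],0.045]]' 20; python3 -m pendant '[[[0,0,0],[0,0,0],0.045],[[0,0,0],[0,0,0],0.045]]' 20; python3 al.py f1 .5167,-.0604 -44; python3 - <<'E'
from h import *
plan([.5167,-.0604,.034],down(176.7),1)
E
```

```text
clock: 31.6
position: [0.5023, -0.0639, 0.0591]
ee_rot: [0.099, 3.139, -0.003]
force: [-0.7, 0.7, -0.3]
width: 0.611
clock: 31.85
position: [0.5015, -0.058, 0.0588]
ee_rot: [-0.086, -3.14, -0.001]
force: [-0.1, -0.3, -1.6]
width: 0.608
t 31.85 pos [ 0.5015 -0.058   0.0588] xaz 176.88 z [-0.0005  0.0007 -1.    ] F [-0.1368 -0.2724 -1.5676] w mm 55.8 q [-0.2331  0.4194  0.3201  2.0382 -0.1981  0.7134  1.7279]
held top pts 5444 median z -41.8 x [-26.8  27.5] y [-30.   29.3]
core 439 [517.3 -61. ] 9.8 mean [ 0.5187 -0.0609  0.0415]
core proj [[276.3275 253.5364]]
shift total [-15.3  -1.5  24.8] turn total [ 0.  -0.   0.2]
[-15.3  -1.5  24.8] [ 0.03 -0.03  0.19]
```

View pics/f1.png

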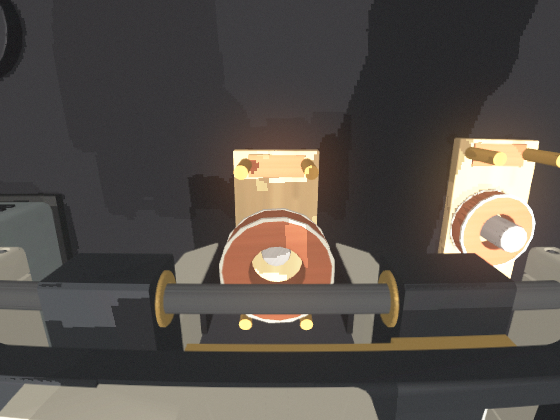

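```bash
python3 -m pendant '[[[-0.0155,-0.002,0.01],[0,0,0],0.045],[[0,0,0.01],[0,0,0],0.045],[[0,0,0.005],[0,0,0],0.045],[[0,0,0],[0,0,0],0.045],[[0,0,0],[0,0,0],0.045]]' 20; python3 al.py f2 .517,-.0607 -44; python3 - <<'E'
from h import *
plan([.517,-.0607,-.013],down(176.7),1)
E
```

```text
clock: 32.52
position: [0.5171, -0.0625, 0.034]
ee_rot: [-0.089, -3.14, -0.0]
force: [-0.3, -0.3, -0.8]
width: 0.61
t 32.52 pos [ 0.5171 -0.0625  0.034 ] xaz 176.75 z [-0.0001  0.     -1.    ] F [-0.3481 -0.3001 -0.8123] w mm 56.0 q [-0.2077  0.4789  0.3038  2.0198 -0.2228  0.6741  1.7529]
held top pts 5450 median z -41.7 x [-26.6  27.7] y [-30.1  29.6]
core 276 [520.6 -61.5] 8.4 mean [ 0.5217 -0.062   0.0415]
core proj [[281.9915 246.3348]]
shift total [ 0.4  1.8 47.1] turn total [0. 0. 0.]
[ 0.4  1.8 47.1] [0.01 0.02 0.05]
```

View pics/f2.png

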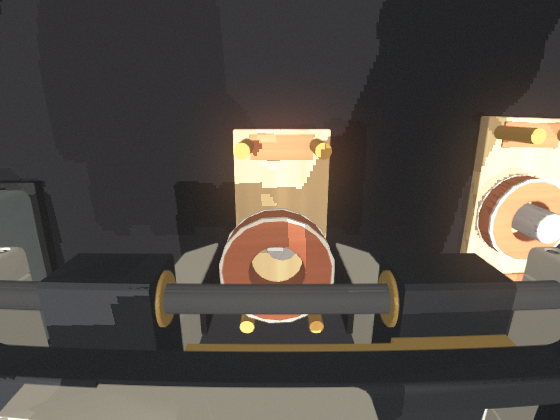

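```bash
python3 -m pendant '[[[0,0.0015,0.006],[0,0,0],0.045],[[0,0,0.01],[0,0,0],0.045],[[0,0,0.01],[0,0,0],0.045],[[0,0,0],[0,0,0],0.045]]' 20; python3 -m pendant '[[[0,0,0.01],[0,0,0],0.045],[[0,0,0.01],[0,0,0],0.045],[[0,0,0],[0,0,0],0.045]]' 20
```

```text
clock: 33.08
position: [0.5164, -0.0609, 0.0068]
ee_rot: [-0.089, -3.138, 0.0]
force: [-0.6, 0.8, -1.2]
width: 0.609
clock: 33.45
position: [0.5165, -0.0609, -0.013]
ee_rot: [-0.089, -3.139, 0.0]
force: [-0.1, 0.4, -0.9]
width: 0.609
```

```bash
python3 -m pendant '[[[0,0,0],[0,0,0],0.065],[[0,0,0],[0,0,0],0.075],[[0,0,0],[0,0,0],0.08],[[0,0,-0.03],[0,0,0],0.085],[[0,0,-0.05],[0,0,0],0.09],[[0.02,0.03,-0.05],[0,0,0],0.09],[[0,0.055,0],[0,0,0],0.09],[[0,0.055,0],[0,0,0],0.09],[[0,0.055,0],[0,0,0],0.09],[[0,0,0],[0,0,0],0.09]]' 20; python3 -m pendant '[[[0,0,0],[0,0,0],0.09],[[0,0,0],[0,0,0],0.09]]'; python3 ca.py f3 .4052,.3763 .5298,.404; python3 - <<'E'
from meas import *
p,d,c=take('wrist'); P=cloud(d,c); 
for g in ([.517,-.0607],[.5168,.103]):
  q=P.reshape(-1,3); s=q[np.hypot(*(q[:,:2]-g).T)<.030]; print(np.histogram(s[:,2],np.arange(0,.06,.004))[0]); core(P,g)
plan([.5298,.404,.06],down(176.7),5)
E
```

```text
clock: 34.7
position: [0.508, 0.1404, 0.118]
ee_rot: [0.077, 3.14, 0.003]
force: [-0.8, -1.2, 0.4]
width: 0.977
clock: 34.95
position: [0.5084, 0.1332, 0.118]
ee_rot: [0.093, 3.14, -0.001]
force: [0.5, 0.1, -0.5]
width: 0.978
t 34.95 pos [0.5084 0.1332 0.118 ] xaz 176.62 z [-0.     -0.0005 -1.    ] F [ 0.5468  0.0817 -0.4982] w mm 89.8 q [-0.5971  0.3626  0.3125  1.9313 -0.1427  0.869   1.3006]
coil 1628 [405.4 374.9] 28.5 rect [406.  365.4] [56.6 37.8] z 0.0162 fit28 [405.3 375.4]
coil 965 [530.3 400.7] 28.1 rect [533.  389.5] [56.1 27.5] z 0.0163 fit28 [530.2 402.6]
[   0   44  280   81   94  140 1787   81   55   81  332    0    0    0]
core 360 [515.5 -60.2] 10.6 mean [ 0.5151 -0.0589  0.0413]
[   0   71  329   80   78   73 2372   59   31   46  385    0    0    0]
core 402 [516.4 103.1] 9.9 mean [0.5163 0.1033 0.0414]
shift total [ -5.4 271.4  58. ] turn total [-0.   0.  -0.1]
[-1.1 54.3 11.6] [-0.    0.   -0.01]
[-1.1 54.3 11.6] [-0.    0.   -0.01]
[-1.1 54.3 11.6] [-0.    0.   -0.01]
[-1.1 54.3 11.6] [-0.    0.   -0.01]
[-1.1 54.3 11.6] [-0.    0.   -0.01]
```

View pics/f3.png

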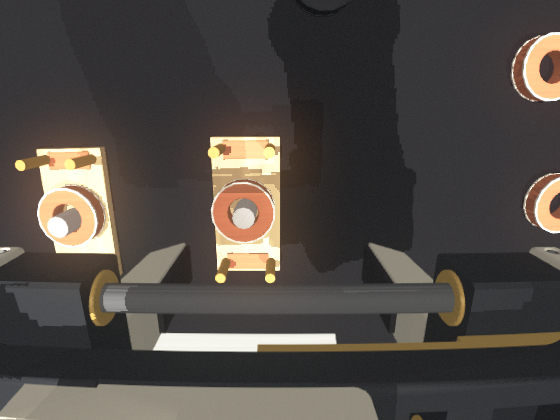

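Coil B is seated on core 1 at (70,215), and both cores now carry a coil. Coil D is next, for core 2.

```bash
python3 -m pendant '[[[-0.001,0.052,0.005],[0,0,0],0.09],[[-0.001,0.055,0.01],[0,0,0],0.09],[[-0.001,0.055,0.01],[0,0,0],0.09],[[-0.001,0.055,0.01],[0,0,0],0.09],[[-0.001,0.05,0.01],[0,0,0],0.09],[[0,0,0.01],[0,0,0],0.09],[[0,0,0],[0,0,0],0.09],[[0,0,0],[0,0,0],0.09]]' 20; python3 ca.py f4 .4052,.3763 .53,.404; python3 - <<'E'
from h import *
plan([.5300,.404,-.026],down(176.7),1)
E
```

```text
clock: 36.05
position: [0.5294, 0.3991, 0.0634]
ee_rot: [0.093, 3.14, -0.001]
force: [-0.2, 0.1, -0.2]
width: 0.98
t 36.05 pos [0.5294 0.3991 0.0634] xaz 176.61 z [ 0.0005 -0.0006 -1.    ] F [-0.1848  0.1297 -0.2015] w mm 89.9 q [-0.8946  0.6258  0.2607  1.6296 -0.1912  0.9114  0.9479]
coil 4584 [404.9 376.1] 28.6 rect [407.3 375.9] [56.4 51. ] z 0.0164 fit28 [404.7 376.1]
coil 3431 [529.8 404.1] 28.8 rect [529.6 404.3] [56.1 56.2] z 0.0164 fit28 [529.8 404.3]
shift total [-0.3  4.6 89.6] turn total [-0.   0.  -0.1]
[-0.3  4.6 89.6] [-0.    0.04 -0.08]
```

```bash
python3 -m pendant '[[[0,0.0045,0.035],[0,0,0],0.09],[[0,0,0.035],[0,0,0],0.09],[[0,0,0.0195],[0,0,0],0.09],[[0,0,0],[0,0,0],0.09],[[0,0,0],[0,0,0],0.045],[[0,0,0],[0,0,0],0.045],[[0,0,0],[0,0,0],0.045],[[0,0,0],[0,0,0],0.045],[[0,0,0],[0,0,0],0.045]]' 20;  python3 - <<'E'
from h import *
where(); s,M=tool(); plan([.5017,.1031,.064],down(176.7),7,(s['position']+np.array([0,0,.09]),M))
E
```

```text
clock: 37.22
position: [0.5289, 0.4059, -0.0261]
ee_rot: [0.089, 3.14, 0.001]
force: [-0.7, -0.1, 5.2]
width: 0.608
t 37.23 pos [ 0.5289  0.4059 -0.0261] xaz 176.76 z [ 0.0004  0.0005 -1.    ] F [-0.749  -0.0844  5.187 ] w mm 55.8 q [-0.8793  0.7393  0.2267  1.6732 -0.2232  0.7539  0.9677]
shift total [  10.  -303.9   -0.2] turn total [0.  0.  0.1]
[  1.4 -43.4  -0. ] [0.   0.   0.01]
[  1.4 -43.4  -0. ] [0.   0.   0.01]
[  1.4 -43.4  -0. ] [0.   0.   0.01]
[  1.4 -43.4  -0. ] [0.   0.   0.01]
[  1.4 -43.4  -0. ] [0.   0.   0.01]
[  1.4 -43.4  -0. ] [0.   0.   0.01]
[  1.4 -43.4  -0. ] [0.   0.   0.01]
```

```bash
python3 -m pendant '[[[0,0,-0.045],[0,0,0],0.045],[[0,0,-0.045],[0,0,0],0.045],[[0.002,-0.045,0],[0,0,0],0.045],[[0.002,-0.045,0],[0,0,0],0.045],[[0.002,-0.045,0],[0,0,0],0.045],[[0.001,-0.045,0],[0,0,0],0.045],[[0.001,-0.045,0],[0,0,0],0.045],[[0.001,-0.045,0],[0,0,0],0.045],[[0.001,-0.034,0],[0,0,0],0.045],[[0,0,0],[0,0,0],0.045]]' 20; python3 -m pendant '[[[0,0,0],[0,0,0],0.045],[[0,0,0],[0,0,0],0.045]]' 20; python3 al.py f5 .5167,.103 -44; python3 - <<'E'
from h import *
plan([.5167,.1031,.034],down(176.7),1)
E
```

```text
clock: 38.48
position: [0.5011, 0.0993, 0.0635]
ee_rot: [-0.097, -3.14, 0.002]
force: [-0.4, 0.6, -0.5]
width: 0.608
clock: 38.72
position: [0.5015, 0.104, 0.0633]
ee_rot: [-0.086, -3.14, -0.001]
force: [0.9, -0.2, -0.9]
width: 0.608
t 38.73 pos [0.5015 0.104  0.0633] xaz 176.87 z [-0.      0.0004 -1.    ] F [ 0.8523 -0.2234 -0.9177] w mm 55.8 q [-0.5148  0.4184  0.2722  2.0145 -0.1654  0.7291  1.3748]
held top pts 5341 median z -42.6 x [-26.8  26.8] y [-30.   29.3]
core 273 [519.4 102.7] 9.0 mean [0.5205 0.1026 0.0414]
core proj [[278.3153 250.6143]]
shift total [-15.2  -0.   29.3] turn total [ 0.  -0.   0.2]
[-15.2  -0.   29.3] [ 0.02 -0.    0.17]
```

View pics/f5.png

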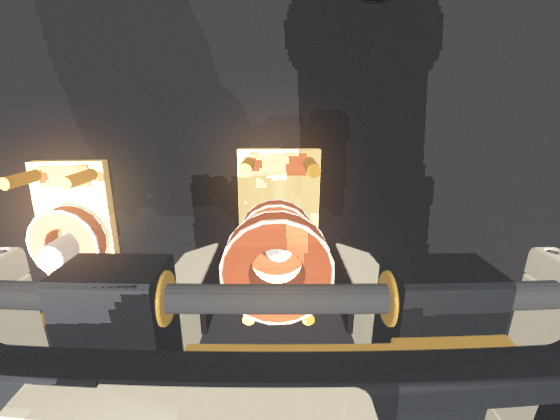

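```bash
python3 -m pendant '[[[-0.015,-0.0005,0.01],[0,0,0],0.045],[[0,0,0.01],[0,0,0],0.045],[[0,0,0.005],[0,0,0],0.045],[[0,0,0],[0,0,0],0.045],[[0,0,0],[0,0,0],0.045]]' 20; python3 - <<'E'
from h import *
where();plan([.5166,.1031,.004],down(176.7),1)
E
```

```text
clock: 39.4
position: [0.5164, 0.1014, 0.0385]
ee_rot: [0.089, 3.14, 0.0]
force: [0.5, -0.1, -0.6]
width: 0.609
t 39.4 pos [0.5164 0.1014 0.0385] xaz 176.76 z [ 0.      0.0001 -1.    ] F [ 0.5421 -0.095  -0.5979] w mm 55.9 q [-0.488   0.4748  0.2597  2.0008 -0.1859  0.6882  1.4026]
shift total [-0.1  1.7 34.5] turn total [0.  0.  0.1]
[-0.1  1.7 34.5] [0.   0.   0.06]
```

```bash
python3 -m pendant '[[[0,0.0015,0.006],[0,0,0],0.045],[[0,0,0.01],[0,0,0],0.045],[[0,0,0],[0,0,0],0.045]]' 20; python3 -m pendant '[[[0,0,0.01],[0,0,0],0.045],[[0,0,0.008],[0,0,0],0.045],[[0,0,0],[0,0,0],0.045]]' 20
```

```text
clock: 39.78
position: [0.5158, 0.1027, 0.0215]
ee_rot: [-0.089, -3.139, 0.001]
force: [0.1, -0.9, -1.0]
width: 0.609
clock: 40.15
position: [0.5159, 0.1027, 0.0036]
ee_rot: [-0.089, -3.139, 0.001]
force: [1.0, -0.5, -1.7]
width: 0.61
```

```bash
python3 -m pendant '[[[0,0,0],[0,0,0],0.065],[[0,0,0],[0,0,0],0.075],[[0,0,0],[0,0,0],0.08],[[0,0,-0.03],[0,0,0],0.085],[[0,0,-0.05],[0,0,0],0.09],[[0.03,0.04,-0.03],[0,0,0],0.09],[[0.02,0.03,0],[0,0,0],0.09],[[0,0,0],[0,0,0],0.09],[[0,0,0],[0,0,0],0.09]]' 20; python3 ca.py f6 .4052,.3763;  python3 - <<'E'
from meas import *
p,d,c=take('wrist'); P=cloud(d,c); 
for g in ([.517,-.0607],[.5168,.103]):
  q=P.reshape(-1,3); s=q[np.hypot(*(q[:,:2]-g).T)<.030]; print(np.histogram(s[:,2],np.arange(0,.06,.004))[0])
plan([.405,.3762,.06],down(176.7),5)
E
```

```text
clock: 41.28
position: [0.4708, 0.1751, 0.1145]
ee_rot: [0.089, 3.14, -0.0]
force: [0.4, 0.1, 0.0]
width: 0.975
t 41.27 pos [0.4708 0.1751 0.1145] xaz 176.76 z [ 0.0003 -0.0003 -1.    ] F [0.4263 0.0706 0.0291] w mm 89.5 q [-0.6862  0.3303  0.2851  1.9875 -0.1224  0.8398  1.1805]
coil 2689 [405.1 376. ] 28.9 rect [405.  375.6] [55.6 56.9] z 0.0163 fit28 [405.1 375.7]
[  0   3  52  44  39  42 476   8   0   0   0   0   0   0]
[  0  57 302  97  87  67 112 158 138 181 663 969   0   0]
shift total [ 77.7 197.7  54.2] turn total [-0.  0. -0.]
[15.5 39.5 10.8] [-0.01  0.   -0.01]
[15.5 39.5 10.8] [-0.01  0.   -0.01]
[15.5 39.5 10.9] [-0.01  0.   -0.01]
[15.5 39.5 10.9] [-0.01  0.   -0.01]
[15.5 39.5 10.9] [-0.01  0.   -0.01]
```

View pics/f6.png

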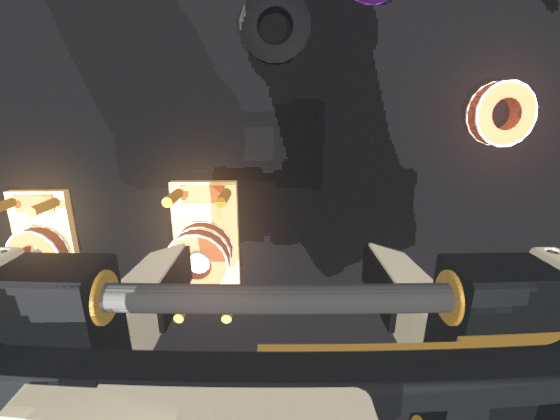

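Two coils are stacked on core 2 at (200,250). Coil C is last.

```bash
python3 -m pendant '[[[0.0155,0.0395,0.01],[0,0,0],0.09],[[0.0155,0.0395,0.01],[0,0,0],0.09],[[0.0155,0.0395,0.01],[0,0,0],0.09],[[0.0155,0.0395,0.01],[0,0,0],0.09],[[0.0155,0.0395,0.01],[0,0,0],0.09],[[0,0,0.01],[0,0,0],0.09],[[0,0,0],[0,0,0],0.09],[[0,0,0],[0,0,0],0.09]]' 20; python3 ca.py f7 .4052,.3763; python3 - <<'E'
from h import *
plan([.405,.376,-.026],down(176.7),1)
E
```

```text
clock: 42.38
position: [0.4055, 0.3755, 0.0546]
ee_rot: [0.093, 3.14, -0.001]
force: [0.3, -0.6, 0.4]
width: 0.981
t 42.38 pos [0.4055 0.3755 0.0546] xaz 176.6 z [ 0.0004 -0.0007 -1.    ] F [ 0.2611 -0.5759  0.3883] w mm 90.0 q [-1.0051  0.4826  0.2206  1.9212 -0.148   0.7535  0.8108]
coil 3677 [404.5 375.8] 28.6 rect [404.7 375.8] [56.1 56.1] z 0.0165 fit28 [404.6 375.9]
shift total [ 0.6  0.2 80.8] turn total [-0.   0.  -0.1]
[ 0.6  0.2 80.8] [-0.01  0.04 -0.09]
```

```bash
python3 -m pendant '[[[0.0005,0,0.035],[0,0,0],0.09],[[0,0,0.035],[0,0,0],0.09],[[0,0,0.0105],[0,0,0],0.09],[[0,0,0],[0,0,0],0.09],[[0,0,0],[0,0,0],0.045],[[0,0,0],[0,0,0],0.045],[[0,0,0],[0,0,0],0.045],[[0,0,0],[0,0,0],0.045],[[0,0,0],[0,0,0],0.045]]' 20;  python3 - <<'E'
from h import *
where(); s,M=tool(); plan([.5017,-.0607,.064],down(176.7),8,(s['position']+np.array([0,0,.09]),M))
E
```

```text
clock: 43.55
position: [0.404, 0.3774, -0.0257]
ee_rot: [0.089, 3.14, 0.001]
force: [-0.3, 0.3, 5.5]
width: 0.604
t 43.55 pos [ 0.404   0.3774 -0.0257] xaz 176.76 z [ 0.0003  0.0005 -1.    ] F [-0.325   0.3064  5.466 ] w mm 55.5 q [-0.9772  0.6044  0.1805  1.9706 -0.187   0.5817  0.8428]
shift total [-122.3 -431.9    0.1] turn total [0.  0.  0.1]
[-15.3 -54.    0. ] [0.   0.   0.01]
[-15.3 -54.    0. ] [0.   0.   0.01]
[-15.3 -54.    0. ] [0.   0.   0.01]
[-15.3 -54.    0. ] [0.   0.   0.01]
[-15.3 -54.    0. ] [0.   0.   0.01]
[-15.3 -54.    0. ] [0.   0.   0.01]
[-15.3 -54.    0. ] [0.   0.   0.01]
[-15.3 -54.    0. ] [0.   0.   0.01]
```

```bash
python3 -m pendant '[[[0,0,-0.045],[0,0,0],0.045],[[0,0,-0.045],[0,0,0],0.045],[[-0.0155,-0.054,0],[0,0,0],0.045],[[-0.0155,-0.054,0],[0,0,0],0.045],[[-0.0155,-0.054,0],[0,0,0],0.045],[[-0.0155,-0.054,0],[0,0,0],0.045],[[-0.0155,-0.054,0],[0,0,0],0.045],[[-0.0155,-0.054,0],[0,0,0],0.045],[[-0.0155,-0.054,0],[0,0,0],0.045],[[-0.0135,-0.054,0],[0,0,0],0.045]]' 20; python3 -m pendant '[[[0,0,0],[0,0,0],0.045],[[0,0,0],[0,0,0],0.045],[[0,0,0],[0,0,0],0.045]]' 20; python3 al.py g1 .5167,-.0605 -44; python3 - <<'E'
from h import *
plan([.5167,-.0605,.034],down(176.7),1)
E
```

```text
clock: 44.8
position: [0.5014, -0.0628, 0.0639]
ee_rot: [0.088, 3.14, 0.0]
force: [0.9, -0.4, -1.3]
width: 0.609
clock: 45.18
position: [0.501, -0.0593, 0.0638]
ee_rot: [-0.085, -3.14, -0.001]
force: [-0.2, 0.0, -1.7]
width: 0.61
t 45.17 pos [ 0.501  -0.0593  0.0638] xaz 176.9 z [-0.0005  0.0007 -1.    ] F [-0.152   0.0002 -1.6827] w mm 56.0 q [-0.2015  0.4082  0.2806  2.0322 -0.1679  0.7231  1.7002]
held top pts 5446 median z -42.1 x [-27.6  26.8] y [-29.9  29.3]
core 258 [519.  -60.7] 9.1 mean [ 0.5197 -0.0608  0.0416]
core proj [[278.13   251.1343]]
shift total [-15.7  -0.3  29.8] turn total [ 0.  -0.   0.2]
[-15.7  -0.3  29.8] [ 0.03 -0.03  0.21]
```

View pics/g1.png

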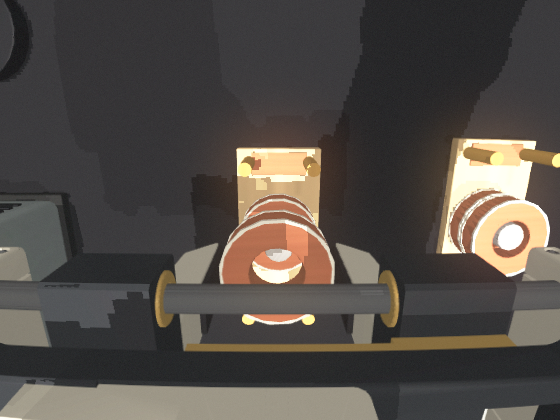

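```bash
python3 -m pendant '[[[-0.015,-0.0005,0.01],[0,0,0],0.045],[[0,0,0.01],[0,0,0],0.045],[[0,0,0.005],[0,0,0],0.045],[[0,0,0],[0,0,0],0.045],[[0,0,0],[0,0,0],0.045]]' 20; python3 - <<'E'
from h import *
where();plan([.5166,-.0605,.004],down(176.7),1)
E
```

```text
clock: 45.85
position: [0.5161, -0.0625, 0.039]
ee_rot: [0.089, 3.14, 0.0]
force: [1.3, -0.1, -0.4]
width: 0.61
t 45.85 pos [ 0.5161 -0.0625  0.039 ] xaz 176.75 z [ 0.  0. -1.] F [ 1.3498 -0.1432 -0.415 ] w mm 56.0 q [-0.1815  0.4665  0.2672  2.0161 -0.1895  0.6822  1.7201]
shift total [-0.3  2.  35. ] turn total [0. 0. 0.]
[-0.3  2.  35. ] [0.   0.   0.05]
```

```bash
python3 -m pendant '[[[-0.0005,0.002,0.006],[0,0,0],0.045],[[0,0,0.01],[0,0,0],0.045],[[0,0,0],[0,0,0],0.045]]' 20; python3 -m pendant '[[[0,0,0.01],[0,0,0],0.045],[[0,0,0.008],[0,0,0],0.045],[[0,0,0],[0,0,0],0.045]]' 20
```

```text
clock: 46.22
position: [0.516, -0.0603, 0.022]
ee_rot: [-0.089, -3.139, -0.0]
force: [0.1, 0.6, -1.5]
width: 0.606
clock: 46.6
position: [0.5162, -0.0604, 0.0041]
ee_rot: [-0.089, -3.139, 0.0]
force: [-0.2, 1.2, -1.4]
width: 0.613
```

```bash
python3 -m pendant '[[[0,0,0],[0,0,0],0.065],[[0,0,0],[0,0,0],0.075],[[0,0,0],[0,0,0],0.08],[[0,0,-0.03],[0,0,0],0.085],[[0,0,-0.05],[0,0,0],0.09],[[0.01,-0.02,-0.05],[0,0,0],0.09],[[0.01,-0.05,-0.02],[0,0,0],0.09],[[0.01,-0.055,-0.02],[0,0,0],0.09],[[0.01,-0.055,-0.02],[0,0,0],0.09],[[0,0,0],[0,0,0],0.09]]' 20; python3 - <<'E'
from meas import *
where()
p,d,c=take('top','g2'); P=cloud(d,c)
for g in ([.5167,-.0605],[.5168,.103]):
  q=P.reshape(-1,3); s=q[np.hypot(*(q[:,:2]-g).T)<.030]; print(np.histogram(s[:,2],np.arange(0,.06,.004))[0])
p,d,c=take('wrist','g3'); P=cloud(d,c)
q=P.reshape(-1,3); k=(q[:,2]>.12)&(q[:,2]<.16)&(np.hypot(q[:,0]-.535,q[:,1]+.288)<.08)
print(k.sum(), q[k].mean(0) if k.sum() else '')
E
```

```text
clock: 47.85
position: [0.4657, -0.2434, 0.1969]
ee_rot: [0.101, 3.137, -0.005]
force: [-0.2, 1.0, 0.1]
width: 0.987
t 47.85 pos [ 0.4657 -0.2434  0.1969] xaz 176.3 z [ 0.0031 -0.003  -1.    ] F [-0.2301  0.9939  0.084 ] w mm 90.6 q [ 0.0582  0.2738  0.4061  1.842  -0.1221  1.0462  2.0179]
[  0   5   9   3   0   2  27  19   7  15 122 218  10   0]
[  0   9  15   7   9   4  12   8   9   6 150 194  13   0]
517 [ 0.5827 -0.3009  0.1345]
```

View pics/g2.png

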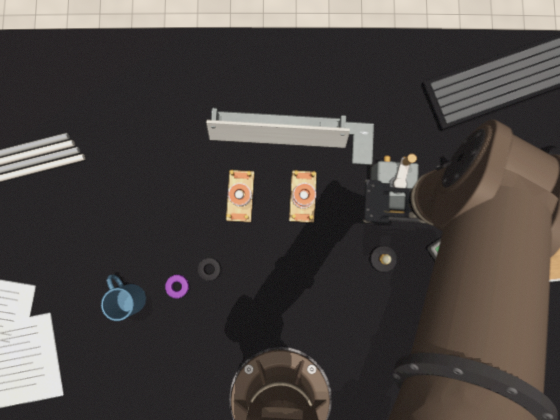

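View pics/g3.png

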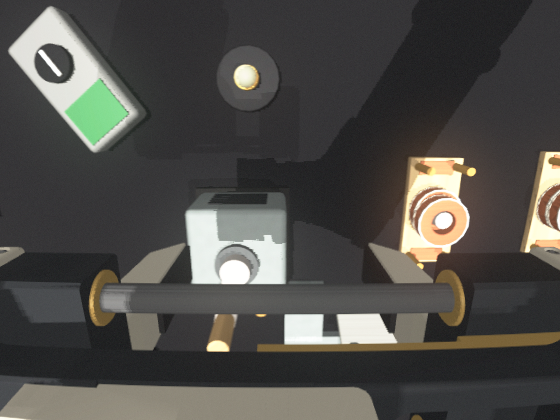

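All four coils are stacked two and two. In the wrist view the crank hub is at (235,268) and the handle at (222,330). I'll refine both positions now.

```bash
python3 -m pendant '[[[0.0,-0.02,0],[0,0,0],0.06],[[0,-0.02,0],[0,0,0],0.06],[[0,0,0],[0,0,0],0.06],[[0,0,0],[0,0,0],0.06]]' 10; python3 - <<'E'
from meas import *
where()
for n in ('wrist','top'):
    p,d,c=take(n,'g4_'+n); P=cloud(d,c); q=P.reshape(-1,3)
    s=q[np.hypot(q[:,0]-.535,q[:,1]+.288)<.022]; print(n,np.histogram(s[:,2],np.arange(.07,.15,.004)))
    for lo,hi,nm in ((.088,.1,'arm/hub .088-.1'),(.1,.118,'.1-.118'),(.134,.15,'handle top')):
        k=q[(q[:,2]>lo)&(q[:,2]<hi)&(np.hypot(q[:,0]-.535,q[:,1]+.288)<.075)]
        if len(k)>3:
            r=cv2.minAreaRect((k[:,:2]*1000).astype(np.float32)); print(nm,len(k),r,k.mean(0))
E
```

```text
clock: 48.45
position: [0.4648, -0.2759, 0.1944]
ee_rot: [-0.086, -3.14, -0.002]
force: [0.6, 0.2, 0.0]
width: 0.661
t 48.45 pos [ 0.4648 -0.2759  0.1944] xaz 176.87 z [-0.0007  0.0012 -1.    ] F [0.5673 0.2379 0.0386] w mm 60.7 q [ 0.1187  0.3067  0.4144  1.8065 -0.1407  1.0583  2.1015]
wrist (array([  0,   7,  75, 613,  58,  51, 144, 493,   0,   0,   0,   0,   0,
         0,   0,   0,   0,   0,   0]), array([0.07 , 0.074, 0.078, 0.082, 0.086, 0.09 , 0.094, 0.098, 0.102,
       0.106, 0.11 , 0.114, 0.118, 0.122, 0.126, 0.13 , 0.134, 0.138,
       0.142, 0.146]))
arm/hub .088-.1 781 ((559.190673828125, -293.0659484863281), (27.739450454711914, 77.51790618896484), 76.10535430908203) [ 0.538  -0.2887  0.0974]
.1-.118 235 ((556.1807250976562, -292.05816650390625), (18.49576187133789, 69.26927947998047), 70.27465057373047) [ 0.579  -0.3011  0.109 ]
handle top 106 ((580.9608154296875, -301.771484375), (17.727130889892578, 5.733978271484375), 82.48285675048828) [ 0.5802 -0.3021  0.1378]
top (array([ 0,  0,  4,  7,  8, 13, 31, 31,  2,  0,  0,  0,  0,  0,  0,  0,  0,
        0,  0]), array([0.07 , 0.074, 0.078, 0.082, 0.086, 0.09 , 0.094, 0.098, 0.102,
       0.106, 0.11 , 0.114, 0.118, 0.122, 0.126, 0.13 , 0.134, 0.138,
       0.142, 0.146]))
arm/hub .088-.1 180 ((565.350341796875, -294.2125244140625), (24.680862426757812, 61.934112548828125), 72.03795623779297) [ 0.5624 -0.2913  0.0956]
.1-.118 35 ((565.9953002929688, -293.0904235839844), (20.777185440063477, 57.468379974365234), 71.7883071899414) [ 0.5689 -0.2905  0.1059]
handle top 66 ((587.7039184570312, -300.3670349121094), (19.55311393737793, 18.970006942749023), 83.51414489746094) [ 0.5871 -0.2991  0.1408]
```

View pics/g4_wrist.png

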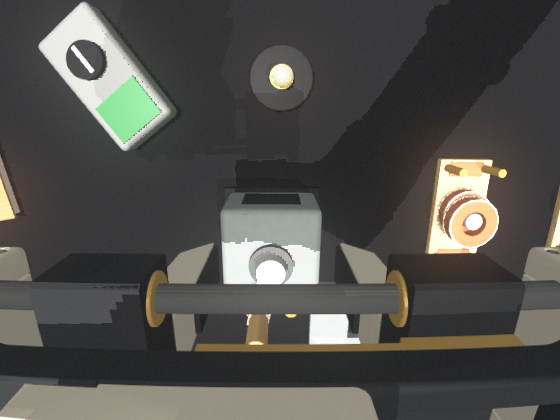

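```bash
python3 - <<'E'
from h import *
plan([.588,-.3,.194],down(176.7),1)
E
python3 -m pendant '[[[-0.04,-0.006,0],[0,0,0],0.06],[[-0.04,-0.006,0],[0,0,0],0.06],[[-0.042,-0.006,0],[0,0,0],0.06],[[0,0,0],[0,0,0],0.06],[[0,0,0],[0,0,0],0.06]]' 10; python3 - <<'E'
from h import *
where(); plan([.588,-.3,.081],down(176.7),1); take('wrist','g5')
E
```

```text
shift total [-124.3  -17.1    0.6] turn total [ 0.  -0.   0.2]
[-124.3  -17.1    0.6] [ 0.05 -0.02  0.17]
clock: 49.18
position: [0.5848, -0.302, 0.1945]
ee_rot: [-0.088, -3.139, -0.001]
force: [-0.7, -0.1, -0.4]
width: 0.654
t 49.17 pos [ 0.5848 -0.302   0.1945] xaz 176.79 z [-0.001   0.0004 -1.    ] F [-0.6767 -0.0535 -0.4292] w mm 60.1 q [ 0.1372  0.5066  0.4027  1.5082 -0.2078  1.1703  2.0908]
shift total [ -3.2   2.2 113.5] turn total [ 0.  -0.1  0.1]
[ -3.2   2.2 113.5] [ 0.02 -0.06  0.09]
```

View pics/g5.png

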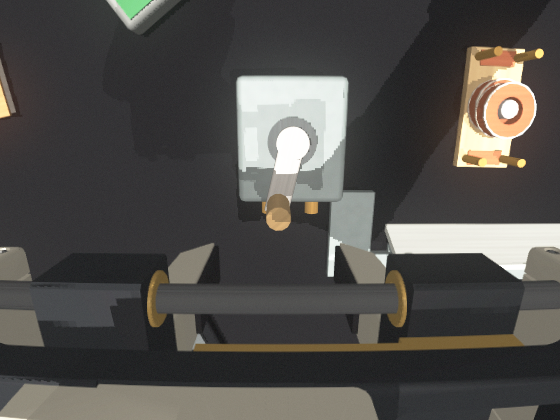

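```bash
python3 - <<'E'
from meas import *
where()
p,d,c=take('wrist'); P=cloud(d,c); q=P.reshape(-1,3)
k=q[(q[:,2]>.138)&(q[:,2]<.146)&(np.hypot(q[:,0]-.588,q[:,1]+.3)<.03)]; e=cv2.minEnclosingCircle((k[:,:2]*1000).astype(np.float32)); print('handle',len(k),e,k.mean(0))
k=q[(q[:,2]>.096)&(q[:,2]<.106)&(np.hypot(q[:,0]-.535,q[:,1]+.288)<.02)]; e=cv2.minEnclosingCircle((k[:,:2]*1000).astype(np.float32)); print('hub',len(k),e,k.mean(0))
print(at_z([[293,144]],.1,c), at_z([[278,222]],.141,c))
E
```

```text
t 49.23 pos [ 0.5845 -0.3022  0.1948] xaz 176.76 z [-0.0007  0.0004 -1.    ] F [-0.1899 -0.6683  0.0899] w mm 59.9 q [ 0.1374  0.5059  0.4031  1.5087 -0.2079  1.1703  2.0909]
handle 482 ((588.1192626953125, -302.3226013183594), 9.833041191101074) [ 0.5877 -0.3024  0.1404]
hub 872 ((535.6637573242188, -286.80035400390625), 14.175122261047363) [ 0.5354 -0.2869  0.0985]
[[ 0.5357 -0.2869  0.1   ]] [[ 0.5903 -0.3028  0.141 ]]
```

```bash
python3 -m pendant '[[[-0.0035,0,0.04],[0,0,0],0.06],[[0,0,0.04],[0,0,0],0.06],[[0,0,0.033],[0,0,0],0.06],[[0,0,0],[0,0,0],0.06],[[0,0,0],[0,0,0],0.01],[[0,0,0],[0,0,0],0.01],[[0,0,0],[0,0,0],0.01],[[0,0,0],[0,0,0],0.01],[[0,0,0],[0,0,0],0.01]]' 10; python3 - <<'E'
from h import *
where(); s,M=tool()
th=np.radians(-16.4-15*np.arange(25)); C=np.array([.5355,-.2868]); W=np.c_[C+.0548*np.c_[np.cos(th),np.sin(th)],np.zeros(25)]
D=np.diff(W,axis=0)@down(176.75)*1000
for i,r in enumerate(D): print(i,r.round(1))
E
```

```text
clock: 50.4
position: [0.5889, -0.3027, 0.0823]
ee_rot: [0.089, 3.14, 0.0]
force: [0.2, 0.5, 3.0]
width: 0.218
t 50.4 pos [ 0.5889 -0.3027  0.0823] xaz 176.77 z [ 0.0003  0.0002 -1.    ] F [0.1693 0.4994 3.0425] w mm 20.0 q [ 0.1609  0.614   0.3647  1.6224 -0.2554  0.9523  2.128 ]
0 [  5.  -13.4   0. ]
1 [  8.3 -11.6   0. ]
2 [11.1 -9.1  0. ]
3 [13.  -5.9  0. ]
4 [14.1 -2.3  0. ]
5 [14.2  1.4  0. ]
6 [13.4  5.   0. ]
7 [11.6  8.3  0. ]
8 [ 9.1 11.1  0. ]
9 [ 5.9 13.   0. ]
10 [ 2.3 14.1  0. ]
11 [-1.4 14.2  0. ]
12 [-5.  13.4  0. ]
13 [-8.3 11.6  0. ]
14 [-11.1   9.1   0. ]
15 [-13.    5.9   0. ]
16 [-14.1   2.3   0. ]
17 [-14.2  -1.4   0. ]
18 [-13.4  -5.    0. ]
19 [-11.6  -8.3   0. ]
20 [ -9.1 -11.1   0. ]
21 [ -5.9 -13.    0. ]
22 [ -2.3 -14.1   0. ]
23 [  1.4 -14.2   0. ]
```

The handle is gripped at 20.0 mm. Everything else was confirmed in place just before, so I'll crank clockwise.

```bash
python3 -m pendant '[[[0.005,-0.0134,0],[0,0,0],0.01],[[0.0083,-0.0116,0],[0,0,0],0.01],[[0.0111,-0.0091,0],[0,0,0],0.01],[[0.013,-0.0059,0],[0,0,0],0.01],[[0,0,0],[0,0,0],0.01]]' 10; python3 - <<'E'
from h import *
where(); s,M=tool(); v=s['position'][:2]-[.5355,-.2868]; print('r',np.hypot(*v)*1000,'ang',np.degrees(np.arctan2(v[1],v[0])))
take('wrist','h1'); p,d,c=take('scene'); cv2.imwrite('pics/h2.png',cv2.resize(p[200:340,180:340,::-1],(800,700),interpolation=cv2.INTER_CUBIC)[:600])
E
```

```text
clock: 51.02
position: [0.5468, -0.3406, 0.0818]
ee_rot: [-0.091, -3.138, -0.003]
force: [-3.0, 3.9, 3.5]
width: 0.213
t 51.02 pos [ 0.5468 -0.3406  0.0818] xaz 176.68 z [-0.0021  0.0018 -1.    ] F [-3.0481  3.8738  3.4545] w mm 19.5 q [ 0.2348  0.5898  0.3659  1.6691 -0.251   0.932   2.2083]
r 54.91913381915965 ang -78.17316569896357
```

View pics/h1.png

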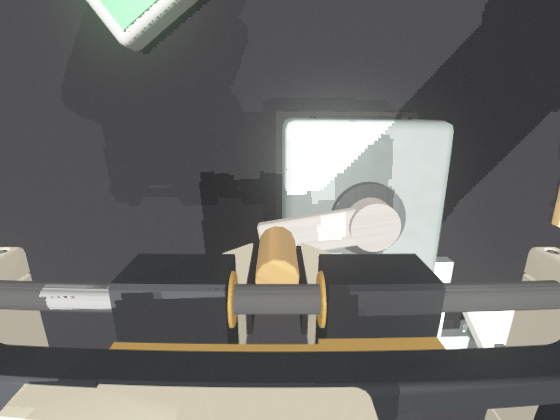

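The handle at (277,255) and the crank arm follow the gripper, at radius 54.9 mm and angle −78°. Continuing.

```bash
cat > cr.py <<'E'
from h import *
where(); s,M=tool(); v=s['position'][:2]-[.5355,-.2868]; print('r',np.hypot(*v)*1000,'ang',np.degrees(np.arctan2(v[1],v[0])))
p,d,c=take('wrist'); P=cloud(d,c); T=(P-s['position'])@M*1000
k=(abs(T[...,2]+60)<6)&(np.hypot(T[...,0],T[...,1])<16)&(p[...,0]>p[...,2]*1.4); print('handle pts',k.sum(),T[k].mean(0) if k.sum() else '')
E
python3 -m pendant '[[[0.0141,-0.0023,0],[0,0,0],0.01],[[0.0142,0.0014,0],[0,0,0],0.01],[[0.0134,0.005,0],[0,0,0],0.01],[[0.0116,0.0083,0],[0,0,0],0.01],[[0.0091,0.0111,0],[0,0,0],0.01],[[0.0059,0.013,0],[0,0,0],0.01],[[0.0023,0.0141,0],[0,0,0],0.01],[[-0.0014,0.0142,0],[0,0,0],0.01]]' 10; python3 cr.py
python3 -m pendant '[[[-0.005,0.0134,0],[0,0,0],0.01],[[-0.0083,0.0116,0],[0,0,0],0.01],[[-0.0111,0.0091,0],[0,0,0],0.01],[[-0.013,0.0059,0],[0,0,0],0.01],[[-0.0141,0.0023,0],[0,0,0],0.01],[[-0.0142,-0.0014,0],[0,0,0],0.01]]' 10; python3 cr.py
```

```text
clock: 52.12
position: [0.4827, -0.2742, 0.0826]
ee_rot: [0.092, 3.14, -0.004]
force: [-1.9, -3.7, 4.6]
width: 0.213
t 52.12 pos [ 0.4827 -0.2742  0.0826] xaz 176.63 z [ 0.0005 -0.0027 -1.    ] F [-1.8577 -3.6694  4.5561] w mm 19.6 q [ 0.1466  0.458   0.3733  1.9019 -0.2194  0.8197  2.1472]
r 54.23684072263765 ang 166.56046264952803
handle pts 661 [  6.8396  -1.4306 -57.3553]
clock: 52.92
position: [0.5531, -0.2316, 0.0816]
ee_rot: [-0.085, -3.14, -0.006]
force: [-1.3, 7.5, 4.1]
width: 0.211
t 52.92 pos [ 0.5531 -0.2316  0.0816] xaz 176.9 z [-0.0005  0.0038 -1.    ] F [-1.2859  7.4504  4.0689] w mm 19.4 q [ 0.0605  0.5241  0.3597  1.7869 -0.2361  0.8745  2.0454]
r 57.92034099206676 ang 72.2621070125726
handle pts 1005 [  9.7113  -0.9531 -58.911 ]
```

```bash
python3 -m pendant '[[[0,0,0],[0,0,0],0.01]]'; python3 cr.py; python3 - <<'E'
from h import *
take('wrist','h3')
E
```

```text
clock: 53.1
position: [0.5549, -0.2319, 0.0817]
ee_rot: [0.083, 3.138, 0.004]
force: [4.2, 7.1, -0.2]
width: 0.211
t 53.1 pos [ 0.5549 -0.2319  0.0817] xaz 176.95 z [ 0.0025  0.0028 -1.    ] F [ 4.1622  7.085  -0.2264] w mm 19.4 q [ 0.0605  0.5246  0.359   1.7856 -0.2365  0.8721  2.0457]
r 58.240874044637984 ang 70.54190609805177
handle pts 989 [  9.7274  -0.9374 -58.8147]
```

View pics/h3.png

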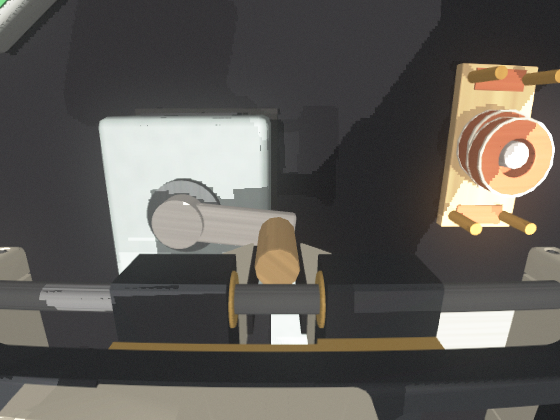

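```bash
python3 -m pendant '[[[-0.0114,-0.005,0],[0,0,0],0.01],[[-0.0116,-0.0083,0],[0,0,0],0.01],[[-0.0091,-0.0111,0],[0,0,0],0.01],[[-0.0059,-0.013,0],[0,0,0],0.01],[[-0.0023,-0.0141,0],[0,0,0],0.01],[[0.0014,-0.0142,0],[0,0,0],0.01],[[0.005,-0.0134,0],[0,0,0],0.01],[[0.0083,-0.0116,0],[0,0,0],0.01]]' 14; python3 cr.py
python3 -m pendant '[[[0.0111,-0.0091,0],[0,0,0],0.01],[[0.013,-0.0059,0],[0,0,0],0.01],[[0.0141,-0.0023,0],[0,0,0],0.01],[[0.0142,0.0014,0],[0,0,0],0.01],[[0.0134,0.005,0],[0,0,0],0.01],[[0.0116,0.0083,0],[0,0,0],0.01],[[0.0091,0.0111,0],[0,0,0],0.01],[[0.0059,0.013,0],[0,0,0],0.01]]' 14; python3 cr.py
```

```text
clock: 54.2
position: [0.586, -0.3314, 0.0856]
ee_rot: [0.08, 3.118, -0.017]
force: [16.3, -13.9, 1.0]
width: 0.108
t 54.2 pos [ 0.586  -0.3314  0.0856] xaz 177.06 z [ 0.022  -0.0115 -0.9997] F [ 16.3184 -13.851    1.0346] w mm 9.9 q [ 0.2055  0.6113  0.3583  1.616  -0.2534  0.935   2.17  ]
r 67.3327724608602 ang -41.45522278273984
handle pts 480 [ 12.0821  -0.9496 -55.1745]
clock: 55.25
position: [0.4992, -0.3001, 0.0846]
ee_rot: [0.078, 3.112, -0.012]
force: [58.5, -13.5, -26.2]
width: 0.108
t 55.25 pos [ 0.4992 -0.3001  0.0846] xaz 177.14 z [ 0.0284 -0.0084 -0.9996] F [ 58.4716 -13.4815 -26.1723] w mm 9.9 q [ 0.1964  0.4778  0.3575  1.8586 -0.232   0.8157  2.1932]
r 38.60507345274699 ang -159.89997609728456
handle pts 5 [ 10.6765  -3.1859 -62.1885]
```

The handle slipped out of the fingers (width 9.9 mm) and the tool is now being pushed. I'm stopping here to look.

```bash
python3 - <<'E'
from h import *
take('wrist','h4'); p,d,c=take('scene'); cv2.imwrite('pics/h5.png',cv2.resize(p[200:340,160:320,::-1],(800,700),interpolation=cv2.INTER_CUBIC)[:600])
E
```

```text
(no output)
```

View pics/h4.png

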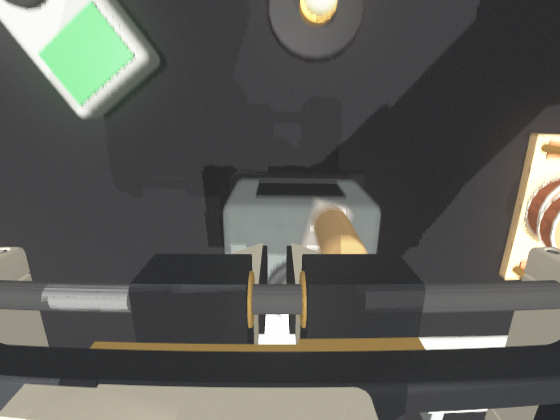

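View pics/h5.png

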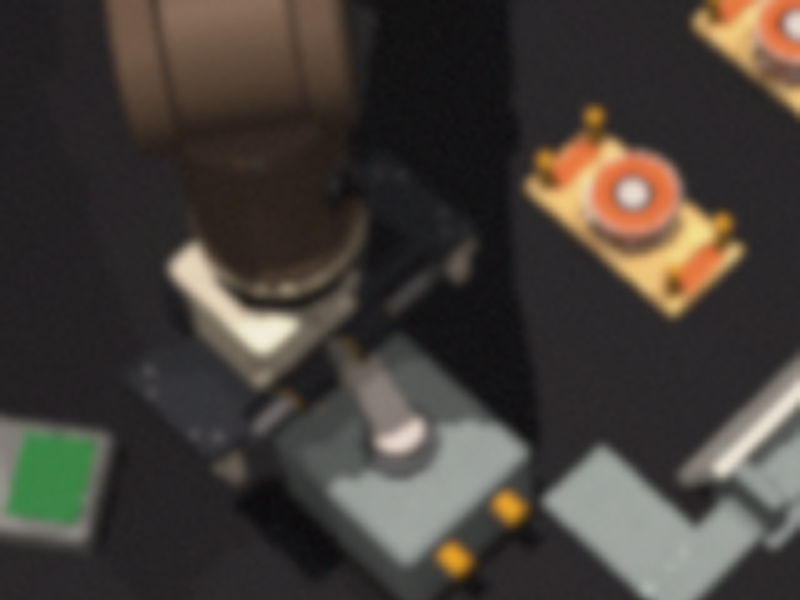

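```bash
python3 -m pendant '[[[-0.012,-0.014,0],[0,0,0],0.01],[[-0.01,-0.01,0],[0,0,0],0.01]]' 10; python3 cr.py
```

```text
clock: 55.65
position: [0.5012, -0.3255, 0.0815]
ee_rot: [-0.089, -3.139, -0.001]
force: [-0.0, -0.4, 0.0]
width: 0.109
t 55.65 pos [ 0.5012 -0.3255  0.0815] xaz 176.76 z [-0.0012  0.0008 -1.    ] F [-0.0285 -0.3907  0.0241] w mm 10.0 q [ 0.2335  0.5214  0.3643  1.7931 -0.2342  0.871   2.2199]
r 51.6698436410106 ang -131.56298688408268
handle pts 6 [ 10.3072  -1.3577 -62.2489]
```

```bash
python3 -m pendant '[[[0,0,-0.04],[0,0,0],0.05],[[0,0,-0.05],[0,0,0],0.05],[[-0.02,0.02,-0.02],[0,0,0],0.05],[[-0.01,0.01,0],[0,0,0],0.05],[[0,0,0],[0,0,0],0.05],[[0,0,0],[0,0,0],0.05]]' 25; cat > hd.py <<'E'
from meas import *
where()
p,d,c=take('wrist',sys.argv[1]); P=cloud(d,c); q=P.reshape(-1,3)
k=q[(q[:,2]>.137)&(q[:,2]<.146)&(abs(np.hypot(q[:,0]-.5355,q[:,1]+.2868)-.055)<.022)]; e=cv2.minEnclosingCircle((k[:,:2]*1000).astype(np.float32)); h=np.array(e[0])/1000
v=h-[.5355,-.2868]; print('handle',len(k),e,k.mean(0),'r',np.hypot(*v),'ang',np.degrees(np.arctan2(v[1],v[0])))
E
python3 hd.py i1
```

```text
clock: 56.45
position: [0.5317, -0.2976, 0.1905]
ee_rot: [-0.09, -3.137, -0.001]
force: [0.5, -0.5, 0.2]
width: 0.546
t 56.45 pos [ 0.5317 -0.2976  0.1905] xaz 176.72 z [-0.0028  0.0005 -1.    ] F [ 0.5405 -0.5377  0.24  ] w mm 50.1 q [ 0.1441  0.4276  0.4001  1.6419 -0.1801  1.1115  2.1059]
handle 594 ((484.1207275390625, -267.1888122558594), 9.927268981933594) [ 0.4838 -0.2674  0.1403] r 0.05499480269399264 ang 159.1084175734809
```

View pics/i1.png

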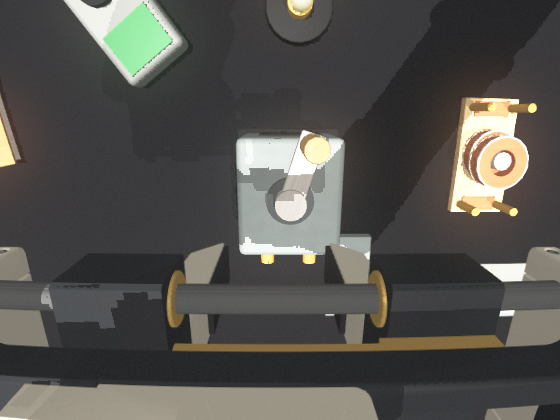

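The handle is at (316,150), measured angle 159° and radius 55.0 mm. I'll now grip it firmly and turn the wrist with the crank, so nothing slides in the pads.

```bash
python3 -m pendant '[[[0.025,0.014,0],[0,0,0],0.05],[[0.0243,0.0136,0],[0,0,0],0.05],[[0,0,0],[0,0,0],0.05],[[0,0,0],[0,0,0],0.05]]' 30; python3 hd.py i2; python3 - <<'E'
from h import *
plan([.4841,-.2672,.081],down(176.7),1)
E
```

```text
clock: 57.0
position: [0.4856, -0.2676, 0.1918]
ee_rot: [0.09, 3.14, -0.0]
force: [0.2, 0.9, -0.1]
width: 0.541
t 57.0 pos [ 0.4856 -0.2676  0.1918] xaz 176.72 z [ 0.0001 -0.0003 -1.    ] F [ 0.2186  0.8525 -0.0703] w mm 49.7 q [ 0.1029  0.3314  0.4031  1.7782 -0.1465  1.0612  2.0716]
handle 514 ((484.0831604003906, -267.2616271972656), 10.048271179199219) [ 0.4836 -0.2673  0.1403] r 0.05500399445668092 ang 159.19323454300132
shift total [  1.9   0.3 110.8] turn total [-0.  0.  0.]
[  1.9   0.3 110.8] [-0.02  0.01  0.03]
```

```bash
python3 -m pendant '[[[0.0018,0.0003,0.04],[0,0,0],0.05],[[0,0,0.04],[0,0,0],0.05],[[0,0,0.031],[0,0,0],0.05],[[0,0,0],[0,0,0],0.01],[[0,0,0],[0,0,0],0.01],[[0,0,0],[0,0,0],0.01],[[0,0,0],[0,0,0],0.01],[[0,0,0],[0,0,0],0.01]]' 30; python3 cr.py; python3 -m pendant '[[[-0.0037,0.0089,0],[0,0,10],0.01],[[-0.0037,0.0089,0],[0,0,10],0.01],[[-0.0037,0.0089,0],[0,0,10],0.01],[[0,0,0],[0,0,0],0.01]]' 30; python3 cr.py
```

```text
clock: 58.05
position: [0.4846, -0.2667, 0.0821]
ee_rot: [0.089, 3.138, -0.001]
force: [-0.2, 1.6, 7.2]
width: 0.212
t 58.05 pos [ 0.4846 -0.2667  0.0821] xaz 176.77 z [ 0.002  -0.0005 -1.    ] F [-0.226   1.5664  7.2403] w mm 19.4 q [ 0.1427  0.4545  0.3614  1.9067 -0.2154  0.8159  2.133 ]
r 54.68221054248166 ang 158.48248835475735
handle pts 635 [  6.84    -1.3912 -57.6909]
clock: 58.6
position: [0.5015, -0.2434, 0.0821]
ee_rot: [0.901, 3.008, -0.001]
force: [-3.3, 0.6, 8.7]
width: 0.214
t 58.6 pos [ 0.5015 -0.2434  0.0821] xaz 146.64 z [ 0.0016 -0.0008 -1.    ] F [-3.3437  0.6093  8.6666] w mm 19.6 q [-0.0058  0.4791  0.5027  1.9041 -0.305   0.8321  1.6451]
r 55.135252443457915 ang 128.03160581623067
handle pts 635 [  6.3119  -1.1009 -57.7167]
```

The grip turns rigidly with the crank: 30° done, radius 55.1 mm, low force. Continuing the stroke.

```bash
python3 -m pendant '[[[-0.0037,0.0089,0],[0,0,10],0.01],[[-0.0037,0.0089,0],[0,0,10],0.01],[[-0.0037,0.0089,0],[0,0,10],0.01],[[-0.0037,0.0089,0],[0,0,10],0.01],[[-0.0037,0.0089,0],[0,0,10],0.01],[[-0.0037,0.0089,0],[0,0,10],0.01],[[-0.0037,0.0089,0],[0,0,10],0.01]]' 30; python3 cr.py
```

```text
clock: 59.52
position: [0.5637, -0.2393, 0.0821]
ee_rot: [2.469, 1.943, 0.0]
force: [-5.1, -1.3, 8.1]
width: 0.21
t 59.52 pos [ 0.5637 -0.2393  0.0821] xaz 76.41 z [ 0.0004 -0.0001 -1.    ] F [-5.0997 -1.3173  8.1116] w mm 19.3 q [-0.2183  0.646   0.8266  1.7799 -0.5666  0.9705  0.6037]
r 55.289231238961825 ang 59.29436185530384
handle pts 629 [  5.9842   0.3192 -57.6279]
```

```bash
python3 -m pendant '[[[-0.0037,0.0089,0],[0,0,10],0.01],[[-0.0037,0.0089,0],[0,0,10],0.01],[[-0.0037,0.0089,0],[0,0,10],0.01],[[-0.0037,0.0089,0],[0,0,10],0.01],[[-0.0037,0.0089,0],[0,0,10],0.01],[[-0.0037,0.0089,0],[0,0,10],0.01],[[-0.0037,0.0089,0],[0,0,10],0.01]]' 30; python3 cr.py
```

```text
clock: 60.45
position: [0.5888, -0.2965, 0.0821]
ee_rot: [-3.135, -0.176, 0.001]
force: [-8.8, 4.4, 11.8]
width: 0.211
t 60.45 pos [ 0.5888 -0.2965  0.0821] xaz 6.42 z [-0.001   0.0015 -1.    ] F [-8.8064  4.371  11.7713] w mm 19.4 q [-0.2341  0.8509  1.1115  1.6623 -0.822   1.1695 -0.3663]
r 54.122543298660105 ang -10.290965842379766
handle pts 598 [  7.1386   0.948  -57.6048]
```

Joint 3 is at 1.11 and nearing its 1.32 limit, so I end this stroke at about 170°. I'll open, turn the wrist back around the handle and regrip.

```bash
python3 -m pendant '[[[0,0,0],[0,0,0],0.06],[[0,0,0],[0,0,0],0.06],[[0,0,0],[0,0,0],0.06],[[0,0,0],[0,0,-8],0.06],[[0,0,0],[0,0,-10],0.06],[[0,0,0],[0,0,-10],0.06],[[0,0,0],[0,0,-10],0.06],[[0,0,0],[0,0,-10],0.06]]' 30; python3 cr.py
```

```text
clock: 61.5
position: [0.59, -0.2962, 0.0809]
ee_rot: [-2.785, -1.454, -0.0]
force: [-0.7, 0.3, 0.1]
width: 0.656
t 61.5 pos [ 0.59   -0.2962  0.0809] xaz 55.13 z [ 0.0002  0.0002 -1.    ] F [-0.6697  0.2866  0.0685] w mm 60.2 q [-0.1514  0.7517  0.9047  1.6558 -0.6601  1.0674  0.3471]
r 55.27461863450888 ang -9.843824031174508
handle pts 375 [  5.3345   0.75   -57.7349]
```

```bash
python3 -m pendant '[[[0,0,0],[0,0,-10],0.06],[[0,0,0],[0,0,-10],0.06],[[0,0,0],[0,0,-10],0.06],[[0,0,0],[0,0,-10],0.06],[[0,0,0],[0,0,-10],0.06],[[0,0,0],[0,0,-10],0.06],[[0,0,0],[0,0,-10],0.06],[[0,0,0],[0,0,-10],0.06],[[0,0,0],[0,0,-10],0.06],[[0,0,0],[0,0,-10],0.06]]' 30;  python3 -m pendant '[[[0,0,0],[0,0,-10],0.06],[[0,0,0],[0,0,-10],0.06],[[0,0,0],[0,0,-10],0.06],[[0,0,0],[0,0,0],0.06],[[0,0,0],[0,0,0],0.06]]' 30; python3 cr.py;python3 - <<'E'
from h import *
take('wrist','i3')
E
```

```text
clock: 62.8
position: [0.5897, -0.2964, 0.0808]
ee_rot: [-0.682, -3.066, -0.0]
force: [-0.3, -0.1, -1.0]
width: 0.652
clock: 63.42
position: [0.5898, -0.2965, 0.0808]
ee_rot: [0.123, -3.139, -0.0]
force: [-0.4, 0.5, -0.2]
width: 0.653
t 63.42 pos [ 0.5898 -0.2965  0.0808] xaz -175.53 z [-0.0001  0.0002 -1.    ] F [-0.3771  0.4939 -0.1913] w mm 59.9 q [ 0.1913  0.6058  0.3005  1.625  -0.21    0.9429  2.2142]
r 55.121193342899645 ang -10.138164899912367
handle pts 636 [  7.4249  -2.2685 -58.4215]
```

View pics/i3.png

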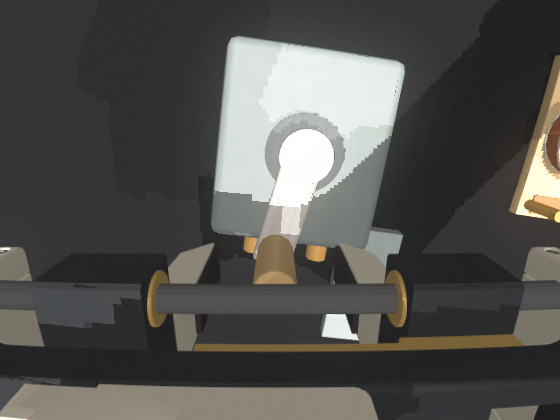

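```bash
python3 -m pendant '[[[0,0,0],[0,0,0],0.01],[[0,0,0],[0,0,0],0.01],[[0,0,0],[0,0,0],0.01],[[0,0,0],[0,0,0],0.01],[[0,0,0],[0,0,0],0.01],[[0.0033,-0.009,0],[0,0,10],0.01],[[0.0033,-0.009,0],[0,0,10],0.01],[[0.0033,-0.009,0],[0,0,10],0.01]]' 30; python3 cr.py; python3 -m pendant '[[[0.0033,-0.009,0],[0,0,10],0.01],[[0.0033,-0.009,0],[0,0,10],0.01],[[0.0033,-0.009,0],[0,0,10],0.01],[[0.0033,-0.009,0],[0,0,10],0.01],[[0.0033,-0.009,0],[0,0,10],0.01],[[0.0033,-0.009,0],[0,0,10],0.01],[[0.0033,-0.009,0],[0,0,10],0.01]]' 30; python3 cr.py
```

```text
clock: 64.53
position: [0.5772, -0.3224, 0.0809]
ee_rot: [-0.695, -3.063, -0.0]
force: [-2.8, 1.5, 1.1]
width: 0.209
t 64.53 pos [ 0.5772 -0.3224  0.0809] xaz 154.44 z [-0.0005  0.0003 -1.    ] F [-2.7623  1.5144  1.1026] w mm 19.2 q [ 0.1476  0.625   0.4414  1.63   -0.3107  0.9574  1.8211]
r 54.83197813298573 ang -40.46593900100467
handle pts 635 [  6.7765  -1.1388 -58.4134]
clock: 65.45
position: [0.5157, -0.3377, 0.0809]
ee_rot: [-2.322, -2.114, 0.0]
force: [-3.0, 2.5, 3.0]
width: 0.208
t 65.45 pos [ 0.5157 -0.3377  0.0809] xaz 84.61 z [-0.001   0.0009 -1.    ] F [-2.9976  2.5017  3.0242] w mm 19.1 q [-0.0102  0.6387  0.7795  1.7667 -0.5359  0.9629  0.8942]
r 54.592589306623466 ang -111.21756956389625
handle pts 632 [  6.3107   0.1821 -58.2953]
```

Working well. Continuing this stroke.

```bash
python3 -m pendant '[[[0.0033,-0.009,0],[0,0,10],0.01],[[0.0033,-0.009,0],[0,0,10],0.01],[[0.0033,-0.009,0],[0,0,10],0.01],[[0.0033,-0.009,0],[0,0,10],0.01],[[0.0033,-0.009,0],[0,0,10],0.01],[[0.0033,-0.009,0],[0,0,10],0.01]]' 30; python3 cr.py;python3 -m pendant '[[[0.0033,-0.009,0],[0,0,10],0.01],[[0.0033,-0.009,0],[0,0,10],0.01]]' 30; python3 cr.py
```

```text
clock: 66.25
position: [0.4805, -0.2948, 0.0809]
ee_rot: [-3.067, -0.67, 0.002]
force: [-4.3, 2.0, 2.5]
width: 0.21
t 66.25 pos [ 0.4805 -0.2948  0.0809] xaz 24.64 z [-0.0015  0.0017 -1.    ] F [-4.2509  2.0245  2.5025] w mm 19.3 q [-0.2402  0.6915  1.0888  1.9106 -0.7321  1.0079  0.0419]
r 55.60957001648732 ang -171.71474607132924
handle pts 613 [  7.2063   0.9992 -58.3531]
clock: 66.55
position: [0.4805, -0.2757, 0.0809]
ee_rot: [-3.137, -0.127, 0.003]
force: [-4.5, 1.8, 2.9]
width: 0.209
t 66.55 pos [ 0.4805 -0.2757  0.0809] xaz 4.62 z [-0.0017  0.0019 -1.    ] F [-4.5389  1.752   2.8548] w mm 19.2 q [-0.318   0.7364  1.1878  1.9365 -0.8013  1.0503 -0.2591]
r 56.11355171136267 ang 168.6395148043179
handle pts 623 [  7.6802   1.0191 -58.2937]
```

```bash
python3 -m pendant '[[[0,0,0],[0,0,0],0.06],[[0,0,0],[0,0,0],0.06],[[0,0,0],[0,0,0],0.06],[[0,0,0],[0,0,-5],0.06],[[0,0,0],[0,0,-10],0.06],[[0,0,0],[0,0,-10],0.06],[[0,0,0],[0,0,-10],0.06],[[0,0,0],[0,0,-10],0.06],[[0,0,0],[0,0,-10],0.06],[[0,0,0],[0,0,-10],0.06]]' 30; python3 -m pendant '[[[0,0,0],[0,0,-10],0.06],[[0,0,0],[0,0,-10],0.06],[[0,0,0],[0,0,-10],0.06],[[0,0,0],[0,0,-10],0.06],[[0,0,0],[0,0,-10],0.06],[[0,0,0],[0,0,-10],0.06],[[0,0,0],[0,0,-10],0.06],[[0,0,0],[0,0,-10],0.06],[[0,0,0],[0,0,-10],0.06],[[0,0,0],[0,0,-10],0.06]]' 30; python3 -m pendant '[[[0,0,0],[0,0,-10],0.06],[[0,0,0],[0,0,0],0.06],[[0,0,0],[0,0,0],0.06]]' 30; python3 cr.py;python3 - <<'E'
from h import *
take('wrist','i4')
s,M=tool()
ph=np.radians(168.6-5); t=np.array([np.sin(ph),-np.cos(ph),0])*9.6; print('row shift mm',M.T@t)
E
```

```text
clock: 67.85
position: [0.4817, -0.2769, 0.081]
ee_rot: [2.571, 1.805, 0.001]
force: [-0.2, -1.0, 0.0]
width: 0.656
clock: 69.1
position: [0.4817, -0.277, 0.0811]
ee_rot: [0.271, 3.129, -0.0]
force: [0.6, 0.1, -0.2]
width: 0.655
clock: 69.47
position: [0.4816, -0.2769, 0.081]
ee_rot: [0.013, 3.141, 0.0]
force: [0.1, -0.1, -0.7]
width: 0.653
t 69.47 pos [ 0.4816 -0.2769  0.081 ] xaz 179.53 z [ 0.0002  0.0001 -1.    ] F [ 0.0646 -0.1419 -0.7345] w mm 59.9 q [ 0.1724  0.4591  0.3476  1.8994 -0.2086  0.8179  2.1927]
r 54.809083959503205 ang 169.5874365693967
handle pts 584 [  7.0096   0.6266 -58.2522]
row shift mm [-2.6501  9.227   0.0001]
```

View pics/i4.png

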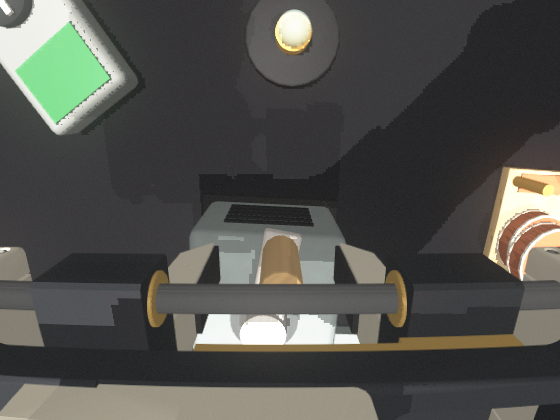

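```bash
python3 -m pendant '[[[0,0,0],[0,0,0],0.01],[[0,0,0],[0,0,0],0.01],[[0,0,0],[0,0,0],0.01],[[0,0,0],[0,0,0],0.01],[[0,0,0],[0,0,0],0.01],[[-0.0026,0.0092,0],[0,0,10],0.01],[[-0.0026,0.0092,0],[0,0,10],0.01],[[-0.0026,0.0092,0],[0,0,10],0.01]]' 30; python3 cr.py; python3 -m pendant '[[[-0.0026,0.0092,0],[0,0,10],0.01],[[-0.0026,0.0092,0],[0,0,10],0.01],[[-0.0026,0.0092,0],[0,0,10],0.01],[[-0.0026,0.0092,0],[0,0,10],0.01],[[-0.0026,0.0092,0],[0,0,10],0.01],[[-0.0026,0.0092,0],[0,0,10],0.01],[[-0.0026,0.0092,0],[0,0,10],0.01]]' 30; python3 cr.py
```

```text
clock: 70.58
position: [0.4933, -0.2505, 0.0809]
ee_rot: [-0.828, -3.029, -0.001]
force: [-2.0, 1.1, -0.7]
width: 0.209
t 70.58 pos [ 0.4933 -0.2505  0.0809] xaz 149.42 z [-0.0013  0.001  -1.    ] F [-1.976   1.0549 -0.7328] w mm 19.2 q [ 0.0212  0.4744  0.4881  1.9113 -0.2954  0.8282  1.7029]
r 55.625839980131545 ang 139.320846902074
handle pts 595 [  6.5324  -1.1183 -58.3543]
clock: 71.5
position: [0.5548, -0.2344, 0.0809]
ee_rot: [-2.411, -2.009, -0.001]
force: [-4.9, 4.6, 4.2]
width: 0.213
t 71.5 pos [ 0.5548 -0.2344  0.0809] xaz 79.61 z [-0.0014  0.0029 -1.    ] F [-4.8605  4.5953  4.2487] w mm 19.5 q [-0.2178  0.6286  0.8119  1.8038 -0.5527  0.9546  0.6507]
r 55.8747167653808 ang 69.83159087668653
handle pts 581 [  6.18     0.2309 -58.3962]
```

```bash
python3 -m pendant '[[[-0.0026,0.0092,0],[0,0,10],0.01],[[-0.0026,0.0092,0],[0,0,10],0.01],[[-0.0026,0.0092,0],[0,0,10],0.01],[[-0.0026,0.0092,0],[0,0,10],0.01],[[-0.0026,0.0092,0],[0,0,10],0.01],[[-0.0026,0.0092,0],[0,0,10],0.01],[[-0.0026,0.0092,0],[0,0,10],0.01]]' 30; python3 cr.py
```

```text
clock: 72.42
position: [0.5902, -0.2869, 0.0808]
ee_rot: [-3.128, -0.263, 0.001]
force: [-4.9, 6.2, 6.4]
width: 0.208
t 72.42 pos [ 0.5902 -0.2869  0.0808] xaz 9.61 z [-0.0008  0.0029 -1.    ] F [-4.9208  6.1869  6.4434] w mm 19.1 q [-0.2457  0.8418  1.0988  1.6706 -0.8134  1.1581 -0.3284]
r 54.73183487755575 ang -0.12382650224059145
handle pts 557 [  7.2242   0.9893 -58.2741]
```

```bash
python3 -m pendant '[[[0,0,0],[0,0,0],0.06],[[0,0,0],[0,0,0],0.06],[[0,0,0],[0,0,0],0.06],[[0,0,0],[0,0,-5],0.06],[[0,0,0],[0,0,-10],0.06],[[0,0,0],[0,0,-10],0.06],[[0,0,0],[0,0,-10],0.06],[[0,0,0],[0,0,-10],0.06],[[0,0,0],[0,0,-10],0.06],[[0,0,0],[0,0,-10],0.06]]' 30; python3 -m pendant '[[[0,0,0],[0,0,-10],0.06],[[0,0,0],[0,0,-10],0.06],[[0,0,0],[0,0,-10],0.06],[[0,0,0],[0,0,-10],0.06],[[0,0,0],[0,0,-10],0.06],[[0,0,0],[0,0,-10],0.06],[[0,0,0],[0,0,-10],0.06],[[0,0,0],[0,0,-10],0.06],[[0,0,0],[0,0,-10],0.06],[[0,0,0],[0,0,-10],0.06]]' 30; python3 -m pendant '[[[0,0,0],[0,0,-10],0.06],[[0,0,0],[0,0,0],0.06],[[0,0,0],[0,0,0],0.06]]' 30; python3 cr.py;python3 - <<'E'
from h import *
take('wrist','i5')
s,M=tool()
ph=np.radians(-0.5-5); t=np.array([np.sin(ph),-np.cos(ph),0])*9.6; print('row shift mm',M.T@t)
E
```

```text
clock: 73.72
position: [0.5903, -0.2882, 0.081]
ee_rot: [2.49, 1.915, 0.0]
force: [0.2, 0.3, -1.1]
width: 0.653
clock: 74.97
position: [0.5902, -0.2883, 0.081]
ee_rot: [0.133, 3.139, -0.0]
force: [-0.0, 0.2, -0.2]
width: 0.655
clock: 75.35
position: [0.5902, -0.2883, 0.081]
ee_rot: [-0.125, 3.139, 0.0]
force: [1.5, 0.4, 0.0]
width: 0.651
t 75.35 pos [ 0.5902 -0.2883  0.081 ] xaz -175.45 z [ 0.0001  0.     -1.    ] F [1.4769 0.4151 0.001 ] w mm 59.8 q [ 0.1784  0.6008  0.3006  1.6342 -0.2091  0.9383  2.2037]
r 54.74540372490388 ang -1.5433497103216256
handle pts 551 [  6.9634  -1.3241 -58.2799]
row shift mm [ 1.6876 -9.4505  0.0011]
```

View pics/i5.png

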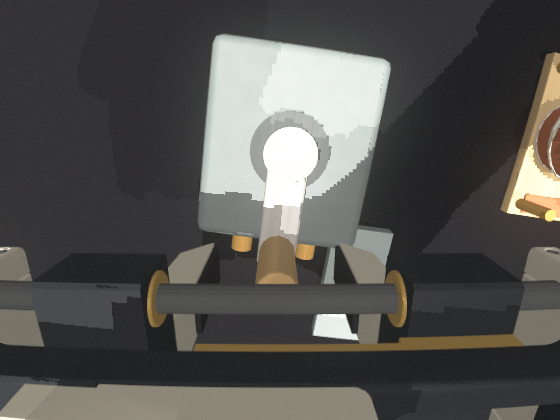

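```bash
python3 -m pendant '[[[0,0,0],[0,0,0],0.01],[[0,0,0],[0,0,0],0.01],[[0,0,0],[0,0,0],0.01],[[0,0,0],[0,0,0],0.01],[[0,0,0],[0,0,0],0.01],[[0.0018,-0.0094,0],[0,0,10],0.01],[[0.0018,-0.0094,0],[0,0,10],0.01],[[0.0018,-0.0094,0],[0,0,10],0.01]]' 30; python3 cr.py; python3 -m pendant '[[[0.0018,-0.0094,0],[0,0,10],0.01],[[0.0018,-0.0094,0],[0,0,10],0.01],[[0.0018,-0.0094,0],[0,0,10],0.01],[[0.0018,-0.0094,0],[0,0,10],0.01],[[0.0018,-0.0094,0],[0,0,10],0.01],[[0.0018,-0.0094,0],[0,0,10],0.01],[[0.0018,-0.0094,0],[0,0,10],0.01]]' 30; python3 cr.py
```

```text
clock: 76.45
position: [0.5817, -0.3152, 0.0809]
ee_rot: [-0.695, -3.062, -0.001]
force: [-4.7, 3.1, 3.1]
width: 0.211
t 76.45 pos [ 0.5817 -0.3152  0.0809] xaz 154.44 z [-0.0012  0.001  -1.    ] F [-4.6577  3.0642  3.1355] w mm 19.4 q [ 0.1355  0.6264  0.4414  1.6276 -0.3113  0.9595  1.8088]
r 54.26760656666333 ang -31.614424709123874
handle pts 566 [  6.4514  -1.1399 -58.3731]
clock: 77.38
position: [0.5243, -0.3394, 0.0808]
ee_rot: [-2.321, -2.114, -0.002]
force: [-2.0, 5.7, 3.4]
width: 0.212
t 77.38 pos [ 0.5243 -0.3394  0.0808] xaz 84.66 z [-0.0009  0.0025 -1.    ] F [-1.9991  5.6581  3.407 ] w mm 19.4 q [-0.0059  0.6507  0.7762  1.7444 -0.5401  0.9751  0.8896]
r 53.81683877641431 ang -102.00765105737088
handle pts 569 [  6.0088   0.1093 -58.3291]
```

```bash
python3 -m pendant '[[[0.0018,-0.0094,0],[0,0,10],0.01],[[0.0018,-0.0094,0],[0,0,10],0.01],[[0.0018,-0.0094,0],[0,0,10],0.01],[[0.0018,-0.0094,0],[0,0,10],0.01],[[0.0018,-0.0094,0],[0,0,10],0.01],[[0.0018,-0.0094,0],[0,0,10],0.01],[[0.0018,-0.0094,0],[0,0,10],0.01],[[0,0,0],[0,0,0],0.01]]' 30; python3 cr.py
```

```text
clock: 78.42
position: [0.481, -0.2937, 0.0808]
ee_rot: [-3.113, -0.407, 0.002]
force: [-3.4, 6.9, 7.7]
width: 0.21
t 78.42 pos [ 0.481  -0.2937  0.0808] xaz 14.89 z [-0.0014  0.0023 -1.    ] F [-3.3685  6.9487  7.7087] w mm 19.2 q [-0.2603  0.718   1.1336  1.912  -0.7679  1.033  -0.0946]
r 54.967456589164634 ang -172.82205137018164
handle pts 545 [  7.0877   1.016  -58.3319]
```

At least 690° clockwise has been tracked since the slip, on top of the 270° before it. I'll release, retreat and check the whole bench.

```bash
python3 -m pendant '[[[0,0,0],[0,0,0],0.06],[[0,0,0],[0,0,0],0.06],[[0,0,0],[0,0,0],0.06],[[0,0,-0.04],[0,0,0],0.06],[[0,0,-0.05],[0,0,0],0.06],[[0,0,-0.05],[0,0,0],0.06],[[0,0,-0.05],[0,0,0],0.06],[[0,0,-0.04],[0,0,-8],0.06],[[0,0,0],[0,0,-8],0.06],[[0,0,0],[0,0,-8],0.06]]' 30; python3 - <<'E'
from meas import *
where()
p,d,c=take('top','j1'); P=cloud(d,c); q=P.reshape(-1,3)
for g in ([.5167,-.0605],[.5168,.103]):
  s=q[np.hypot(*(q[:,:2]-g).T)<.030]; print(np.histogram(s[:,2],np.arange(0,.06,.004))[0])
  k=s[s[:,2]>.038]; print(cv2.minEnclosingCircle((k[:,:2]*1000).astype(np.float32)))
for lab in ['mug','meter','bulb_holder']:
    for m in arm.masks_of('top',lab)[:1]:
        k=m['pixels']&(d>0); a=P[k]; print(lab,m['conf'],m['rect'],np.median(a,0))
p,d,c=take('scene','j2')
p,d,c=take('wrist','j3')
E
```

```text
clock: 79.72
position: [0.4813, -0.296, 0.3115]
ee_rot: [2.96, 1.049, 0.002]
force: [0.8, 0.7, -0.5]
width: 0.655
t 79.72 pos [ 0.4813 -0.296   0.3115] xaz 39.04 z [ 0.0012 -0.0003 -1.    ] F [ 0.7864  0.7016 -0.509 ] w mm 60.2 q [-0.3334  0.413   1.1714  1.5954 -0.386   1.3903 -0.0115]
[  0   2  12   3   0   3  24  20   7  11 115 225  11   0]
((515.9287109375, -60.93593215942383), 28.449249267578125)
[  0   9  12  11   8   4  12   8   7  15 109 227  14   0]
((515.6126708984375, 101.88365173339844), 28.333127975463867)
mug 0.8 [122.7, 297.9, 44.8, 51.3] [0.2511 0.3993 0.0462]
meter 0.59 [439.2, 250.0, 22.6, 13.8] [ 0.3808 -0.3978  0.0288]
bulb_holder 0.89 [384.2, 258.9, 31.9, 26.7] [ 0.355  -0.2607  0.0151]
```

View pics/j1.png

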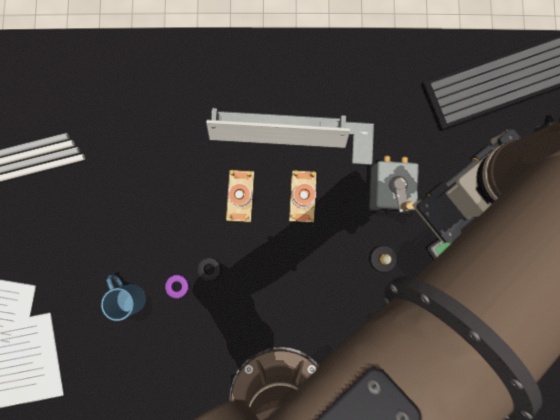

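View pics/j2.png

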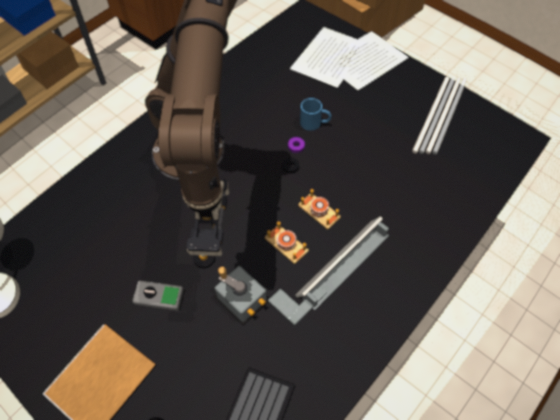

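Top and scene views: two coils on each board at (239,195) and (303,195), with the mug, meter and bulb holder unmoved. The robot is clear, so I'm handing in.

```bash
python3 -c "
from cell import arm
print(arm.sign_off())"
```

```text
the job is handed in; nothing more can be done
None
```

I finished the job and handed it in at about 80 s of the 210 s allowed; the system gives no verdict.

- **Boards:** I tipped both boards up against the stop rail, then laid each flat on its back with the core up.
- **Coils:** All four coils are on, two on each core. The last depth check put the top of both stacks at about 44–48 mm, against 46 mm expected. Both are centred on their cores to within about 1–2 mm.
- **Crank:** I cranked only after the coils were on, clockwise throughout.
  - My first, loose grip tracked about 270° before the handle slipped out. The fingers then pushed against it with about 58 N before I backed off; the wrist limit is 120 N.
  - I regripped firmly and made four tracked strokes, about 690° more. With the first 270° that is more than two full turns, even if the crank moved backwards during the slip.
- **Meter, bulb holder and mug:** The mug and bulb holder show no movement in the final pictures. The meter was partly hidden by the arm in the top view, but the scene camera shows it in place.

Two readings disagreed with the given data. The visible finger tips sit about 29 mm behind the stated tool point, so my first grasp closed above the board; I corrected for this afterwards. The coil detector missed most coils, so I located them by colour and depth instead.

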